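# Hang the solder-scrap tin on the spring scale to weigh it

### The job

Weigh the tin of solder ends: lift it upright off the mat, push its wire bail in past the sprung catch of the scale's hook so that the catch shuts behind it, and ease the load down until the hook carries all of it. The hook must neither drop nor spring back when you let go, so do not jolt or haul on it; leave the tin hanging still and upright in the shut hook, with your hand clear, and leave the other things on the bench alone.

Things in the scene. Friction and masses are not known exactly. Their poses are not given: they have to be found in the camera images.
- tin_centre (a point): Centre, half-way up (30 mm above its underside), of the box of the open scrap tin: 62 mm (its x) by 56 mm (its y) by 60 mm high, flat sides, z up. With the solder ends fixed in it, it weighs 0.20 to 0.90 kg, different every time, centrally. Take it across its two y sides, hand tilted back 33 to 45 degrees towards the robot, so that the hand stays clear of the hook and scale over the bail.
- tin: The red sheet-metal tin with its stiff wire bail; origin at the centre of its underside, z up. The 5 mm wire bail is fixed upright in the y-z plane: legs inside the y sides (y = -22.5 and +22.5 mm) up to 142 mm above the underside, then sloping in at 45 degrees or steeper to a pointed top in the middle.
- bail_top (a point): Wire axis (wire 5 mm thick) at the pointed top of the bail, 174 mm above the underside and 144 mm above tin_centre; same axes as the tin.
- scale: Fixed aluminium gantry with a tubular spring scale under its arm: white tube 38 mm thick, 372 to 530 mm above the bench. Origin on the bench straight under the hook. The hook is open towards its -x, roughly towards the robot; the bail goes in along +x. The column (30 mm square, base 150 by 130 mm) stands at x = +90, y = +180 mm; the arm is 570 mm up.
- hook_seat (a point): Wire axis at the lowest point of the hook's bowl, under the scale's rod, same axes as the scale; 275 mm above the bench unloaded, dips with the hook, which moves only up and down. 7 mm yellow bar in the x-z plane: tip at x = -20.5, z = +22 mm, back at x = +19.5, z = +22 to +40 mm, rod at x = 0 above z = +60 mm. bail_top rests here at x = 0, y = 0, z = +8.5 mm.
- hook (a joint): How far the hook has dipped, m: 0 unloaded, positive down, stop at 0.09. Spring of 120 N/m with about 0.25 N of preload, lightly damped: it dips 14 to 72 mm under the tin and bobs for a second or two if disturbed.
- catch (a joint): Angle of the hook's dark spring catch (4.4 mm wire, 37 mm long), rad: 0 shut, up to 1.25 pushed inwards (+x). It hangs from x = -1, z = +58 mm down to just inside the tip at x = -15, z = +24 mm (from hook_seat). Pushing the bail in takes 1 to 2 N; once bail_top is at x = -4 to +6 mm and lowered into the bowl, the catch springs shut above it.
- reel_centre (a point): Centre of a solder reel standing on its flange, 64 mm in diameter, 54 mm high, teal flanges. Bystander.
- flux_centre (a point): Middle of an amber flux bottle with a red cap, 44 mm in diameter, 105 mm high. Bystander.
- board: Yellow circuit board, 100 by 150 by 4 mm, lying flat. Bystander; origin at the centre of its underside.
- hook_mouth (a point): Middle of the hook's opening, between tip and rod: at x = -20, z = +41 mm from hook_seat, same axes. bail_top goes in along +x at this height (within 5 mm up or down), then down into the bowl.

How it is judged:
On the way, in this order (a step that is already met when the one before it is completed fails the run):
1. the tin is lifted clear of the mat (height (world z) of tin_centre above 0.06 m), for 0.2 s.
2. the bail is in the hook's bowl with the catch shut behind it (value of joint catch below 0.15 rad and x of bail_top in the frame of hook_seat between -0.012 and 0.012 m and z of bail_top in the frame of hook_seat between 0.003 and 0.02 m and contact force between the fingers and tin above 0.5 N), for 0.1 s.
At the end, for the whole second after the job is handed in: The tin, let go, hangs by its bail in the hook's bowl (bail top within 10 mm along the hook and 8 mm across, 3 to 14 mm above the bowl's wire axis); catch shut (< 0.15 rad); hook dipped > 10 mm and still (< 10 mm/s); tin upright within 0.12 rad, slower than 30 mm/s (value of joint catch below 0.15 rad and x of bail_top in the frame of hook_seat between -0.01 and 0.01 m and y of bail_top in the frame of hook_seat between -0.008 and 0.008 m and z of bail_top in the frame of hook_seat between 0.003 and 0.014 m and value of joint hook above 0.01 m and velocity of joint hook between -0.01 and 0.01 m/s and linear speed of tin below 0.03 m/s and angle between tin's own z axis and vertical below 0.12 rad); the robot touches nothing.
It fails at once if the loaded hook is let drop or spring back (faster than 0.07 m/s while dipped more than 6 mm) (value of joint hook above 0.006 m and (velocity of joint hook above 0.07 m/s or velocity of joint hook below -0.07 m/s)).
It fails at once if the tin or its bail is forced against the hook or catch (more than 20 N) (contact force between tin and hook above 20 N).
It fails at once if the tin is tipped more than 0.45 rad (angle between tin's own z axis and vertical above 0.45 rad).
It fails at once if the reel, the flux bottle or the board is moved more than 20 mm (distance of any of reel_centre, flux_centre, board from where it was at the start of the episode above 0.02 m).
It also fails if it takes over 64 s, if anything falls off the work surface, if the arm or the gripper's body presses on something with over 40 N, if the wrist force passes 120 N, or if a joint passes its speed limit or range.

### The arm

A 6-joint arm with a two-finger parallel gripper is mounted at the origin on the work surface. World frame = base frame: x ahead of the robot, y to its left, z up, the work surface at z = 0. Lengths are in m, angles in rad, forces in N, time in s.
With the tool pointing down it reaches from about 0.4 to 0.825 m from the base axis. Payload 7 kg.
Tool frame: the origin (TCP) lies on the mounting face of the last link; the fingertips stand 178 mm ahead of it and the grasp point (between the pads) lies arm.grip_depth ahead of it (arm.grip_depth is the distance from the TCP to the grasp point, in m); z points along the fingers, y is the direction in which the jaws open and shut (so a half turn about z gives the same grasp; the last joint's range is limited). The gripper opens to 88 mm and grips with 3 to 60 N. Pads are 19 mm wide; open, the fingers measure 130 mm over their backs; the gripper's body (78 mm by 193 mm) begins 47 mm behind the grasp point.
Start: joints at [1.391, 0.359, 0.012, 0, -1.224, -0.288], TCP at [0.304, 0.602, 0.405] pointing down, gripper open.
Joint ranges: [-3.07, 3.07], [-1.43, 2.12], [-1.02, 1.25], [-3.03, 1.67], [-3.05, -0], [-3.03, 3.03]. Speed limits (rad/s): [2.39, 2.39, 3.01, 3.14, 3.14, 3.14].

### API

Orientations are given as [roll, pitch, yaw] about the fixed x, y, z axes, in that order (R = Rz(yaw) Ry(pitch) Rx(roll)).
In Python, from station import arm gives the robot as it stands.
- The arm moves only by the tool carry_out, never from a script. Its argument "targets" is a list that holds one entry, the list of rows, each a list of 7 numbers: the turn, a rotation vector about the tool's x, y, z in units of 8 degrees (1.0 is 8 degrees), then the shift along the tool's x, y, z in units of 2.5 cm (1.0 is 2.5 cm), then the opening, from -1 (shut) to 1 (fully open). A call has 1 to 20 rows; each row shifts and turns the commanded pose from where the row before left it, along the tool's axes as they then stand; what a row does not reach is not made up. A row lasts 1/8 s, in which the tool goes at most 62.5 mm and 10.7 degrees, less where a joint would pass 70% of its speed; a pose out of reach is approached as far as the arm can. A call with a number of a shift or a turn outside -1 to 1 is refused whole. A call with a gripper value outside its range is refused whole. The fingers move at their own pace and stop on an object; "squeeze" is the grip in N (left out, the last holds). Time passes only in rows, so rows that do not move let the fingers close. It gives the time, the measured TCP pose, the force and the opening at its end, in the units of the state.
- arm.get_state(): the state, without advancing time (a new reading comes with each control period).
- arm.grab_frame(name): name is "scene" or "side" or "wrist"; returns (picture, depth): 400x640x3 uint8, red, green, blue; 400x640 float32, m along the optical axis (not along the pixel's ray), 0 where there is no reading.
- arm.camera_model(name): a dict with "camera_matrix" (3x3 intrinsics, pixels), "world_from_camera" (4x4, takes a point from camera to world coordinates). Camera axes: x right, y down, z forward; pixel columns grow to the right and rows downward; lengths in m; the calibration is good to about 2 mm. A picture is of the moment at which its call begins: read the wrist's pose just before it. camera_model takes no time and is no camera call; for the wrist camera it gives the pose at the moment of the call.
- arm.job_done(): hands the job in, once; it reports no verdict.
Trained networks look in the newest picture that a camera, given by its name, has taken for a name from the list of things; names that differ only in an ending like _2 or _b are one class to them, and where a whole thing is asked for, a point or a joint stands for the part that bears it (a point fixed in the world has none). Each returns a list of dicts, best first, with "conf" (0 to 1); they miss things now and then, are a little off and sometimes report something else, mostly with a low value. They report only what shows in the picture. A call takes as long as a camera call.
- arm.spot_in(camera, query): "point" ([row, column] in pixels, amid what is visible of it).
- arm.landmark_of(camera, query): "point" ([row, column] in pixels: a listed point, or the origin of a listed thing).
The state is a dict: "t": time; "q": joint angles; "qd": joint speeds; "joint_efforts": joint torques, N m; "eef_pos": TCP position; "ee_rot": TCP orientation; "force": force on the tool from outside, world axes, zero at the start; "moment": the same for the moment, N m; "width": finger opening in m.
Only numpy, scipy, OpenCV 4.12 (cv2) and the standard library are available. Lean on these libraries where they do the work, as an engineer would, in place of code of your own. Each camera call takes 0.05 s, during which the arm holds its last target.

## Working session

There is one attempt and no reset: what is moved stays moved. The work goes in short steps, Python scripts to look and compute and a tool call to move; the robot and the scene stay as the last step left them, time stands still between calls to the robot, and variables do not carry over. Pictures are saved under pics/ and viewed, and the job is handed in when it is done.

Besides the shell and the picture viewer there is one more tool, called after ">>>" by a JSON object that holds its "name" and its "arguments", one argument or row to a line. carry_out: Moves the arm, as the interface text tells. Its arguments: {"type":"object","properties":{"targets":{"type":"array"},"squeeze":{"type":"number"}},"required":["targets"]}

```bash
ls; mkdir -p pics
python3 - <<'E'
from station import arm
import cv2,numpy as np
s=arm.get_state()
for k,v in s.items(): print(k,v)
print(arm.grip_depth)
for c in ["scene","side","wrist"]:
    im,d=arm.grab_frame(c); cv2.imwrite(f"pics/{c}0.png",im[:,:,::-1]); np.save(f"pics/{c}0.npy",d)
    m=arm.camera_model(c); print(c,np.round(m["camera_matrix"],1).tolist(),np.round(m["world_from_camera"],3).tolist())
    for q in ["tin_centre","bail_top","tin","hook_seat","scale","hook_mouth"]:
        print(q,[(np.round(r["point"],1).tolist(),round(r["conf"],2)) for r in arm.landmark_of(c,q)][:3])
print(arm.get_state()["t"])
E
```

```text
pics
t 0.0
q [ 1.39108117e+00  3.59407216e-01  1.10607805e-02 -3.85938559e-04
 -1.22408814e+00 -2.88116623e-01]
qd [ 0.0008124  -0.00154876  0.00079911 -0.00194493  0.00139694 -0.00073951]
joint_efforts [ 1.89504637e-03 -5.82719493e+01  2.93047714e+01  6.99716493e+00
  7.00741162e-03 -1.53486058e-04]
eef_pos [0.30428985 0.60230577 0.40370367]
ee_rot [ 3.13991884e+00 -1.17702894e-04 -4.67963119e-01]
force [ 0.22415863 -0.45086475  0.46079764]
moment [-7.51131366e-05 -4.06247176e-02  3.37008436e-02]
width 0.08748232474198786
0.1593
scene [[455.8, 0.0, 314.2], [0.0, 455.8, 199.0], [0.0, 0.0, 1.0]] [[-0.528, 0.564, -0.635, 1.47], [0.849, 0.359, -0.386, 0.573], [0.01, -0.743, -0.669, 1.179], [0.0, 0.0, 0.0, 1.0]]
tin_centre [([213.7, 249.8], 0.83)]
bail_top [([187.8, 245.2], 0.75)]
tin [([219.9, 251.2], 0.7), ([269.3, 432.3], 0.64)]
hook_seat [([202.6, 307.6], 0.5)]
scale []
hook_mouth [([187.5, 310.6], 0.6)]
side [[486.9, 0.0, 314.9], [0.0, 486.9, 195.4], [0.0, 0.0, 1.0]] [[0.805, -0.406, 0.432, -0.026], [-0.593, -0.577, 0.562, -0.754], [0.021, -0.709, -0.705, 1.14], [0.0, 0.0, 0.0, 1.0]]
tin_centre [([280.4, 375.4], 0.9)]
bail_top [([251.5, 383.1], 0.83)]
tin [([287.1, 375.7], 0.73)]
hook_seat [([152.7, 333.3], 0.46)]
scale []
hook_mouth [([141.3, 327.3], 0.67)]
wrist [[346.5, 0.0, 314.9], [0.0, 346.5, 198.9], [0.0, 0.0, 1.0]] [[-0.45, -0.85, -0.273, 0.381], [-0.893, 0.429, 0.137, 0.564], [0.001, 0.306, -0.952, 0.384], [0.0, 0.0, 0.0, 1.0]]
tin_centre []
bail_top []
tin []
hook_seat []
scale []
hook_mouth []
1.05
```

View pics/scene0.png

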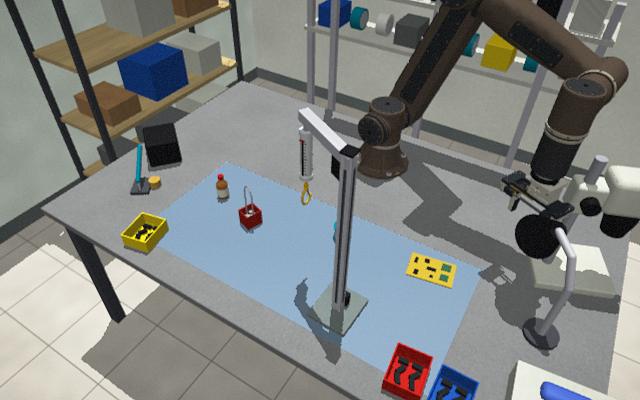

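View pics/side0.png

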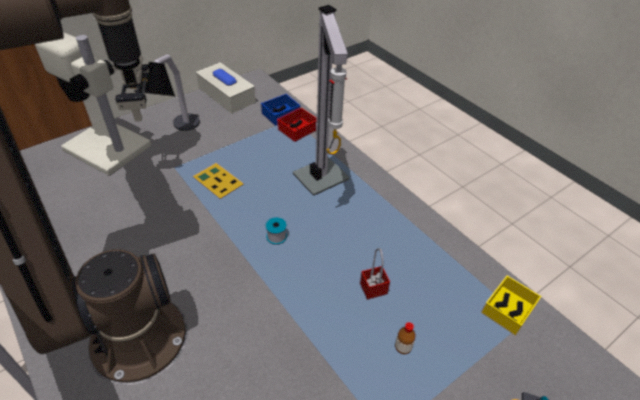

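```bash
cat > h.py <<'E'
from station import arm
import cv2,numpy as np
def cam(c):
    m=arm.camera_model(c); return np.array(m["camera_matrix"]),np.array(m["world_from_camera"])
def ray(c,p):
    K,T=cam(c); d=np.array([(p[1]-K[0,2])/K[0,0],(p[0]-K[1,2])/K[1,1],1.]); return T[:3,3],T[:3,:3]@d
def tri(p1,p2,c1="scene",c2="side"):
    o1,d1=ray(c1,p1);o2,d2=ray(c2,p2)
    A=np.stack([d1,-d2],1); s=np.linalg.lstsq(A,o2-o1,rcond=None)[0]
    a=o1+s[0]*d1;b=o2+s[1]*d2
    return (a+b)/2,np.linalg.norm(a-b)
def proj(c,P):
    K,T=cam(c); P=np.atleast_2d(P); q=(P-T[:3,3])@T[:3,:3]; uv=q@K.T; return np.c_[uv[:,1]/uv[:,2],uv[:,0]/uv[:,2]],q[:,2]
def cloud(c,d):
    K,T=cam(c); v,u=np.mgrid[:d.shape[0],:d.shape[1]]
    P=np.stack([(u-K[0,2])/K[0,0]*d,(v-K[1,2])/K[1,1]*d,d],-1); return P@T[:3,:3].T+T[:3,3]
E
python3 - <<'E'
from h import *
for n,a,b in [("tin",(213.7,249.8),(280.4,375.4)),("bail",(187.8,245.2),(251.5,383.1)),("seat",(202.6,307.6),(152.7,333.3)),("mouth",(187.5,310.6),(141.3,327.3))]:
    print(n,tri(a,b))
# red tin points
for c in ["scene","side"]:
    im=cv2.imread(f"pics/{c}0.png");d=np.load(f"pics/{c}0.npy");P=cloud(c,d)
    hsv=cv2.cvtColor(im,cv2.COLOR_BGR2HSV)
    m=((hsv[...,0]<8)|(hsv[...,0]>172))&(hsv[...,1]>120)&(hsv[...,2]>50)&(d>0)
    n,l,st,_=cv2.connectedComponentsWithStats(m.astype(np.uint8))
    for i in range(1,n):
        if st[i,4]>150:
            Q=P[l==i]; print(c,st[i].tolist(),Q.min(0).round(3),Q.max(0).round(3))
            T=Q[(Q[:,2]>.054)&(Q[:,2]<.066)]
            if len(T)>10: print(cv2.minAreaRect((T[:,:2]*1000).astype(np.float32)))
E
```

```text
tin (array([ 0.58464743, -0.23791494,  0.04334322]), np.float64(0.004200708159877309))
bail (array([ 0.58979802, -0.24074351,  0.16806228]), np.float64(0.004815676356502344))
seat (array([0.6410215 , 0.04185124, 0.27738129]), np.float64(0.007177956954358212))
mouth (array([0.62249381, 0.04348579, 0.3237476 ]), np.float64(0.0016465262662251684))
scene [239, 204, 23, 26, 324] [ 0.533 -0.316 -0.001] [ 0.623 -0.198  0.065]
((584.767333984375, -235.3781280517578), (65.28923034667969, 65.52204132080078), 77.61238098144531)
scene [382, 342, 51, 58, 1603] [ 0.74   0.418 -0.003] [0.895 0.535 0.056]
side [278, 108, 39, 33, 818] [ 0.724  0.228 -0.002] [0.892 0.537 0.24 ]
((825.0336303710938, 476.47613525390625), (118.25823974609375, 93.7947998046875), 5.254366874694824)
side [361, 269, 29, 30, 455] [ 0.545 -0.273  0.004] [ 0.617 -0.204  0.067]
((583.5445556640625, -237.9713134765625), (58.966609954833984, 63.06106948852539), 70.48795318603516)
```

Run:
```python
from h import *
outs=[]
for c,(r0,c0) in [("scene",(95,200)),("side",(100,230))]:
    im=cv2.imread(f"pics/{c}0.png")
    outs.append(cv2.resize(im[r0:r0+140,c0:c0+190],None,fx=4,fy=4,interpolation=cv2.INTER_CUBIC))
    cv2.imwrite(f"pics/{c}z.png",outs[-1])
    d=np.load(f"pics/{c}0.npy");P=cloud(c,d)
    ok=(d>0)
    for lo,hi,nm in [(.10,.33,"col"),(.385,.515,"tube"),(.535,.60,"arm")]:
        m=ok&(P[...,2]>lo)&(P[...,2]<hi)&(P[...,0]>.5)&(P[...,0]<.95)&(P[...,1]>-.1)&(P[...,1]<.32)
        if nm=="col": m&=P[...,1]>.12
        n,l,st,_=cv2.connectedComponentsWithStats(m.astype(np.uint8))
        for i in range(1,n):
            if st[i,4]>60:
                Q=P[l==i]; print(c,nm,st[i].tolist(),Q.mean(0).round(3),np.median(Q,0).round(3),Q.min(0).round(3),Q.max(0).round(3),[np.round(x,1) for x in cv2.minAreaRect((Q[:,:2]*1000).astype(np.float32))])
```

```text
scene col [333, 235, 18, 59, 775] [0.749 0.222 0.223] [0.752 0.224 0.226] [0.723 0.201 0.101] [0.758 0.233 0.33 ] [array([746.2, 223.3]), array([26. , 41.2]), np.float64(41.0)]
scene tube [299, 137, 15, 43, 507] [0.652 0.047 0.451] [0.654 0.049 0.452] [0.626 0.027 0.385] [0.663 0.06  0.515] [array([648.4,  47.5]), array([26.6, 39.4]), np.float64(41.8)]
scene tube [331, 167, 26, 58, 720] [0.747 0.218 0.458] [0.752 0.222 0.46 ] [0.717 0.161 0.385] [0.757 0.234 0.515] [array([738. , 196.8]), array([75.7, 33.6]), np.float64(83.9)]
scene arm [299, 108, 62, 70, 1545] [0.71  0.152 0.576] [0.717 0.163 0.583] [0.624 0.023 0.535] [0.761 0.237 0.598] [array([694.9, 131.3]), array([237.1,  43.3]), np.float64(62.9)]
side col [315, 96, 15, 64, 742] [0.732 0.207 0.221] [0.728 0.203 0.222] [0.72  0.195 0.1  ] [0.756 0.234 0.33 ] [array([731.3, 208.8]), array([31.4, 41. ]), np.float64(44.1)]
side tube [317, 37, 30, 89, 1101] [0.676 0.109 0.45 ] [0.646 0.042 0.449] [0.621 0.018 0.385] [0.754 0.237 0.515] [array([689.7, 124.3]), array([236.2,  42.5]), np.float64(60.7)]
side arm [318, 5, 29, 67, 998] [0.681 0.118 0.579] [0.678 0.112 0.585] [0.621 0.018 0.535] [0.757 0.233 0.598] [array([693.4, 126.5]), array([239.8,  43.1]), np.float64(63.0)]
```

View pics/scenez.png

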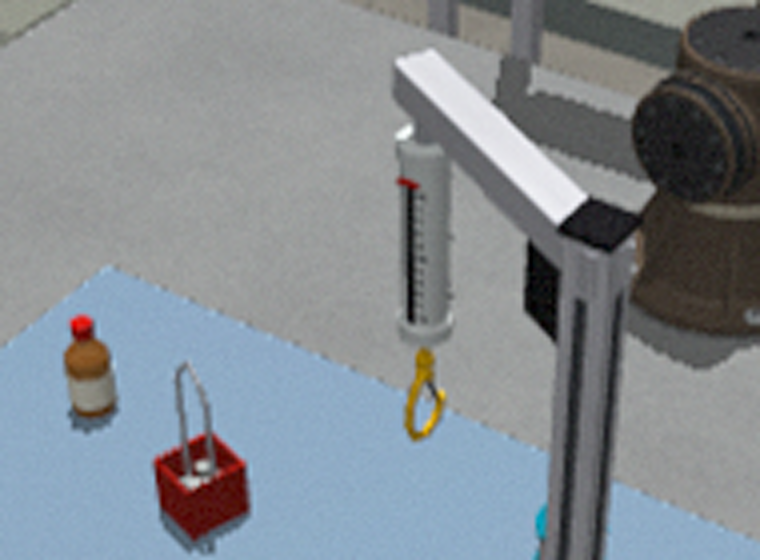

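View pics/sidez.png

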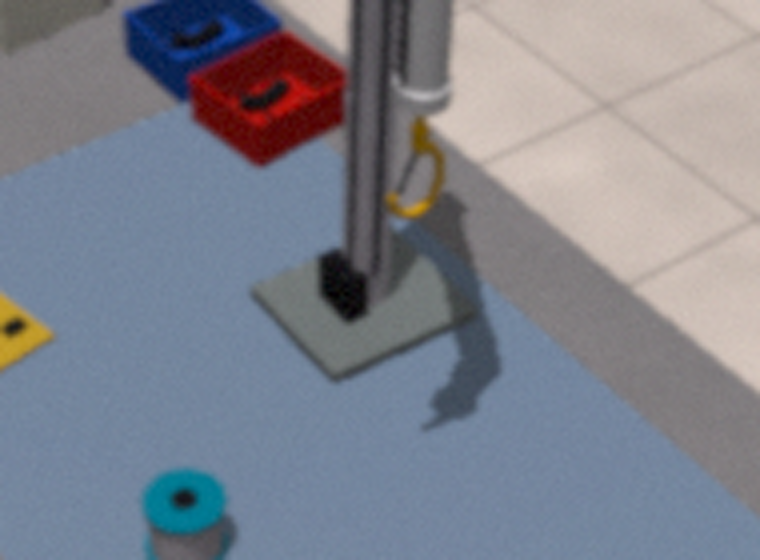

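Run:
```python
from h import *
a=cv2.imread("pics/scene0.png")[90:290,470:640]; b=cv2.imread("pics/side0.png")[20:120,80:230]
o=np.zeros((600,800,3),np.uint8); o[:510,:433]=cv2.resize(a,(433,510)); o[:233,440:790]=cv2.resize(b,(350,233)); 
w=cv2.resize(cv2.imread("pics/wrist0.png"),(350,219)); o[250:469,440:790]=w
cv2.imwrite("pics/grip.png",o)
```

```text
(no output)
```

View pics/grip.png

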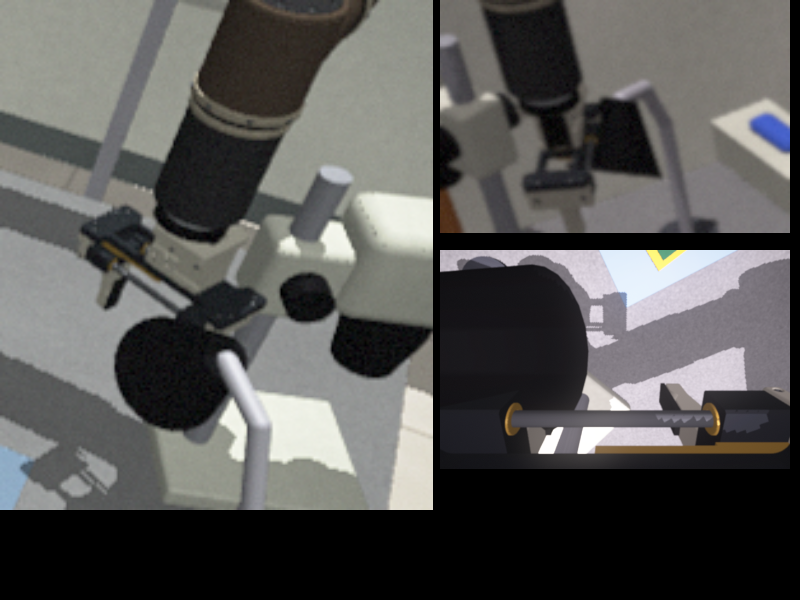

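Run:
```python
from h import *
for c in ["scene","side"]:
    d=np.load(f"pics/{c}0.npy");P=cloud(c,d)[d>0]
    Q=P[(P[:,0]>.1)&(P[:,0]<.62)&(P[:,1]>-.1)&(P[:,1]<.95)&(P[:,2]>.15)&(P[:,2]<.7)]
    g=np.round(Q[:,:2]/.06).astype(int)
    for k in sorted(set(map(tuple,g))):
        s=Q[(g==k).all(1)]
        if len(s)>8: print(c,np.array(k)*.06,len(s),s[:,2].min().round(2),s[:,2].max().round(2))
```

```text
scene [ 0.12 -0.06] 12 0.17 0.24
scene [0.12 0.  ] 255 0.15 0.26
scene [0.12 0.06] 57 0.16 0.24
scene [0.12 0.3 ] 50 0.67 0.7
scene [0.12 0.36] 282 0.65 0.7
scene [0.12 0.42] 495 0.62 0.7
scene [0.12 0.48] 739 0.61 0.7
scene [0.12 0.54] 897 0.6 0.7
scene [0.12 0.6 ] 360 0.61 0.68
scene [0.12 0.66] 235 0.6 0.65
scene [0.18 0.54] 26 0.61 0.67
scene [0.18 0.6 ] 249 0.61 0.66
scene [0.18 0.66] 330 0.28 0.66
scene [0.18 0.72] 63 0.36 0.45
scene [0.18 0.78] 407 0.2 0.41
scene [0.18 0.84] 166 0.2 0.41
scene [0.18 0.9 ] 31 0.22 0.29
scene [0.24 0.54] 161 0.31 0.34
scene [0.24 0.6 ] 74 0.3 0.67
scene [0.24 0.66] 296 0.27 0.66
scene [0.24 0.72] 1181 0.17 0.45
scene [0.24 0.78] 927 0.24 0.41
scene [0.24 0.84] 973 0.2 0.41
scene [0.3  0.48] 26 0.29 0.34
scene [0.3  0.54] 830 0.23 0.67
scene [0.3 0.6] 530 0.3 0.67
scene [0.3  0.66] 625 0.29 0.67
scene [0.3  0.72] 222 0.29 0.36
scene [0.3  0.78] 95 0.3 0.34
scene [0.36 0.54] 188 0.42 0.67
scene [0.36 0.6 ] 3095 0.26 0.67
scene [0.36 0.66] 1032 0.29 0.67
scene [0.36 0.72] 21 0.21 0.33
scene [0.42 0.6 ] 365 0.22 0.31
scene [0.42 0.66] 993 0.2 0.33
s
[... 244 characters left out ...]
62
side [0.18 0.66] 246 0.27 0.37
side [0.18 0.72] 588 0.15 0.45
side [0.18 0.78] 694 0.2 0.42
side [0.18 0.84] 89 0.2 0.41
side [0.24 0.54] 463 0.23 0.61
side [0.24 0.6 ] 632 0.32 0.61
side [0.24 0.66] 421 0.27 0.37
side [0.24 0.72] 758 0.15 0.45
side [0.24 0.78] 53 0.37 0.41
side [0.24 0.84] 24 0.2 0.41
side [0.3  0.48] 69 0.29 0.34
side [0.3  0.54] 1727 0.23 0.6
side [0.3 0.6] 534 0.28 0.58
side [0.3  0.66] 11 0.26 0.28
side [0.3  0.72] 73 0.3 0.35
side [0.36 0.54] 110 0.42 0.59
side [0.36 0.6 ] 470 0.26 0.58
side [0.36 0.66] 219 0.28 0.35
side [0.42 0.6 ] 182 0.23 0.31
side [0.42 0.66] 230 0.27 0.34
side [0.42 0.72] 26 0.3 0.33
side [0.48 0.72] 167 0.15 0.32
side [0.48 0.78] 80 0.15 0.24
```

>>> {"name": "carry_out", "arguments": {
  "targets": [
    [[0, 0, 0, 0, 0, -1, 1], [0, 0, 0, 0, 0, -1, 1], [0, 0, 0, 0, 0, -1, 1], [0, 0, 0, 0, 0, -1, 1], [0, 0, 0, 0, 0, -1, 1], [0, 0, 0, 0.6, 1, -0.5, 1], [0, 0, 0, 0.8, 1, 0, 1], [0, 0, 0, 0.8, 1, 0, 1], [0, 0, 0, 0.8, 1, 0, 1], [0, 0, 0, 0.8, 1, 0, 1], [0, 0, 0, 0.8, 1, 0, 1], [0, 0, 0, 0.8, 1, 0, 1], [0, 0, 0, 0.8, 1, 0, 1], [0, 0, 0, 0.8, 1, 0, 1], [0, 0, 0, 0.8, 1, 0, 1], [0, 0, 0, 0.8, 1, 0, 1], [0, 0, 0, 0.8, 1, 0, 1], [0, 0, 0, 0.8, 1, 0, 1], [0, 0, 0, 0.8, 1, 0, 1], [0, 0, 0, 0.8, 1, 0, 1]]
  ]
}}

```text
t: 3.55
eef_pos: [0.3984, 0.1328, 0.5423]
ee_rot: [-3.141, -0.0, -0.468]
force: [1.0, 0.3, -0.5]
width: 0.0877
```

>>> {"name": "carry_out", "arguments": {
  "targets": [
    [[0, 0, -0.8, 0.8, 1, 0, 1], [0, 0, -0.8, 0.8, 1, 0, 1], [0, 0, -0.8, 0, 0, 1, 1], [0, 0, -0.8, 0, 0, 1, 1], [0, 0.9, 0, 0, 0, 0, 1], [0, 0.9, 0, 0, 0, 0, 1], [0, 0.9, 0, 0, 0, 0, 1], [0, 0.9, 0, 0, 0, 0, 1], [0, 0.9, 0, 0, 0, 0, 1], [0, 0, 0, 0, 0, 0, 1], [0, 0, 0, 0, 0, 0, 1]]
  ]
}}

```text
t: 4.92
eef_pos: [0.4154, 0.0724, 0.4927]
ee_rot: [-3.141, -0.627, -0.023]
force: [0.1, 0.3, -0.4]
width: 0.0875
```

Run:
```python
from h import *
s=arm.get_state(); print(s["t"],s["q"].round(3) if hasattr(s["q"],"round") else s["q"],s["eef_pos"],s["ee_rot"])
im,d=arm.grab_frame("wrist"); cv2.imwrite("pics/wrist1.png",im[:,:,::-1]); np.save("pics/wrist1.npy",d)
for q in ["hook_seat","hook_mouth","hook"]: print(q,[(np.round(r["point"],1).tolist(),round(r["conf"],2)) for r in arm.landmark_of("wrist",q)][:3])
```

```text
4.925 [ 0.757 -0.334 -0.823  0.671 -0.724  0.36 ] [0.41535479 0.07235852 0.49268057] [-3.14094286 -0.62653096 -0.02274615]
hook_seat [([119.6, 349.6], 0.88)]
hook_mouth [([114.1, 352.7], 0.84)]Traceback (most recent call last):
  File "<stdin>", line 4, in <module>
ValueError: it knows: bail_top, board, flux_centre, hook_mouth, hook_seat, reel_centre, scale, tin, tin_centre
```

View pics/wrist1.png

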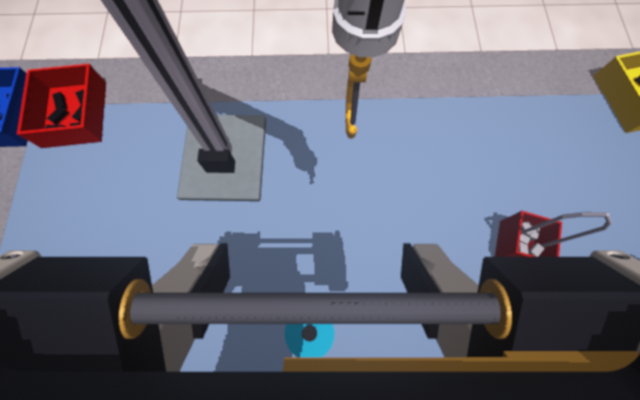

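```bash
python3 - <<'E'
from h import *
d=np.load("pics/wrist1.npy");P=cloud("wrist",d); im=cv2.imread("pics/wrist1.png")
hsv=cv2.cvtColor(im,cv2.COLOR_BGR2HSV)
m=(hsv[...,0]>12)&(hsv[...,0]<32)&(hsv[...,1]>120)&(d>0); m[:,:300]=0;m[:,420:]=0;m[160:]=0
Q=P[m];print(len(Q),Q.min(0).round(4),Q.max(0).round(4))
for lo in np.arange(.27,.37,.01):
    s=Q[(Q[:,2]>lo)&(Q[:,2]<lo+.01)]
    if len(s)>3: print(lo.round(2),len(s),np.median(s,0).round(4),s.min(0).round(3),s.max(0).round(3))
# tube ring
m=(d>0)&(P[...,2]>.36)&(P[...,2]<.46)&(P[...,0]>.55)&(abs(P[...,1]-.04)<.06)
T=P[m]; 
from scipy.optimize import least_squares
T2=T[(T[:,2]>.39)]
for S,r in [(T2,.019)]:
    f=least_squares(lambda p:np.hypot(S[:,0]-p[0],S[:,1]-p[1])-r,[.645,.04],loss="soft_l1",f_scale=.002); print("tube",len(S),f.x,np.abs(f.fun).mean(),S[:,2].min(),S[:,2].max())
for v,u in [(117,188),(115,266),(200,262),(197,178)]:
    o,r=ray("wrist",(v,u)); z=.008; k=(z-o[2])/r[2]; print((o+k*r).round(4), P[v+ (3 if v<150 else -3),u+(3 if u<220 else -3)].round(4))
# plate fit
K,T=cam("wrist")
h=(P[...,2]>.004)&(P[...,2]<.016)&(d>0); h[:,:165]=0;h[:,280:]=0;h[:105]=0;h[210:]=0
B=P[h]; print(len(B),np.median(B[:,2]),cv2.minAreaRect((B[:,:2]*1000).astype(np.float32)))
E
python3 - <<'E'
import cv2
im=cv2.imread("pics/wrist1.png")
cv2.imwrite("pics/w1z.png",cv2.resize(im[0:160,290:430],(700,600)[0:2],interpolation=cv2.INTER_CUBIC) if 0 else cv2.resize(im[0:150,290:430],None,fx=4,fy=4,interpolation=cv2.INTER_CUBIC))
E
```

```text
734 [0.6222 0.0336 0.2776] [0.6633 0.0462 0.353 ]
0.27 29 [0.6477 0.0415 0.2792] [0.64  0.04  0.278] [0.651 0.042 0.28 ]
0.28 85 [0.6546 0.0408 0.2834] [0.634 0.039 0.28 ] [0.66  0.043 0.29 ]
0.29 124 [0.6263 0.0409 0.2975] [0.622 0.038 0.29 ] [0.663 0.044 0.3  ]
0.3 41 [0.633  0.0414 0.3021] [0.624 0.039 0.3  ] [0.663 0.043 0.309]
0.31 6 [0.6365 0.0423 0.3127] [0.633 0.042 0.311] [0.637 0.043 0.316]
0.33 130 [0.6423 0.0409 0.3352] [0.641 0.035 0.331] [0.646 0.046 0.338]
0.34 269 [0.6409 0.0409 0.3485] [0.638 0.034 0.342] [0.648 0.046 0.35 ]
0.35 47 [0.6429 0.0409 0.3508] [0.639 0.036 0.35 ] [0.647 0.046 0.353]
tube 1426 [0.64860088 0.03973333] 0.0007411226236965179 0.3900058221904341 0.40781135457275036
[0.8176 0.28   0.008 ] [0.7277 0.2201 0.1461]
[0.8187 0.1474 0.008 ] [0.8089 0.1513 0.0147]
[0.6663 0.1502 0.008 ] [0.6701 0.1544 0.0119]
[0.6741 0.2824 0.008 ] [0.6765 0.2754 0.0149]
4297 0.014798482309479222 ((738.2857666015625, 204.50607299804688), (153.52590942382812, 157.69715881347656), 87.50045013427734)
```

View pics/w1z.png

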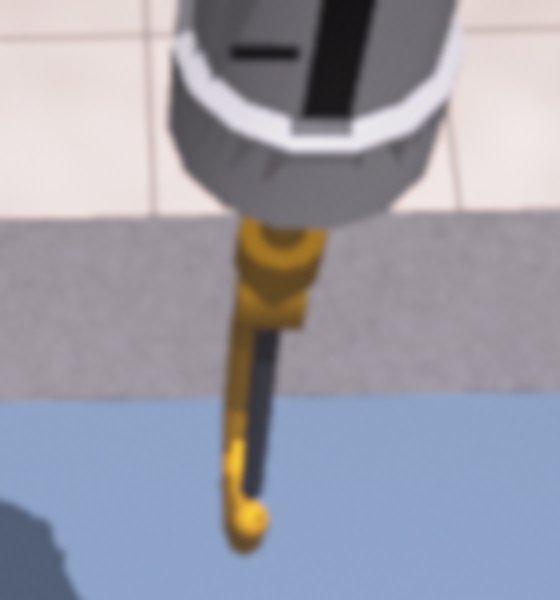

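Run:
```python
from h import *
d=np.load("pics/wrist1.npy");P=cloud("wrist",d); im=cv2.imread("pics/wrist1.png")
hsv=cv2.cvtColor(im,cv2.COLOR_BGR2HSV)
m=((hsv[...,0]<8)|(hsv[...,0]>172))&(hsv[...,1]>120)&(d>0); m[:,:450]=0
Q=P[m];print(len(Q),Q.min(0).round(4),Q.max(0).round(4),cv2.minAreaRect((Q[Q[:,2]>.05][:,:2]*1000).astype(np.float32)))
# bail
m=(P[...,2]>.12)&(P[...,0]>.5)&(P[...,1]<-.15)&(P[...,1]>-.33)&(d>0)&(P[...,2]<.2)
S=P[m];print(len(S))
for lo in np.arange(.12,.2,.01):
    s=S[(S[:,2]>=lo)&(S[:,2]<lo+.01)]
    if len(s): print(lo.round(2),len(s),s.mean(0).round(4),s.min(0).round(3),s.max(0).round(3))
c=S[:,:2].mean(0);u,w,v=np.linalg.svd(S[:,:2]-c);print(c,v[0],np.degrees(np.arctan2(v[0][1],v[0][0])),w)
cv2.imwrite("pics/w1t.png",cv2.resize(im[190:280,470:630],None,fx=5,fy=5,interpolation=cv2.INTER_CUBIC))
arm.grab_frame("wrist")
for q in ["tin_centre","bail_top","tin"]: print(q,[(np.round(r["point"],1).tolist(),round(r["conf"],2)) for r in arm.landmark_of("wrist",q)][:3])
```

```text
1253 [ 0.5102 -0.2721  0.0013] [0.6251 0.0155 0.4298] ((571.2478637695312, -125.85752868652344), (67.79084014892578, 300.9974060058594), 11.509430885314941)
430
0.12 55 [ 0.5885 -0.2349  0.1249] [ 0.579 -0.258  0.12 ] [ 0.598 -0.212  0.13 ]
0.13 61 [ 0.5879 -0.2363  0.1351] [ 0.579 -0.258  0.13 ] [ 0.598 -0.212  0.14 ]
0.14 68 [ 0.5899 -0.2301  0.1455] [ 0.579 -0.259  0.14 ] [ 0.599 -0.212  0.15 ]
0.15 72 [ 0.5904 -0.2291  0.1554] [ 0.58  -0.254  0.15 ] [ 0.597 -0.216  0.16 ]
0.16 97 [ 0.5895 -0.2314  0.1656] [ 0.582 -0.251  0.16 ] [ 0.595 -0.219  0.17 ]
0.17 77 [ 0.5888 -0.2339  0.1735] [ 0.585 -0.242  0.17 ] [ 0.592 -0.227  0.178]
[ 0.58921985 -0.23238785] [-0.32959403 -0.94412275] -109.24413689111738 [0.34685313 0.0260717 ]
tin_centre [([243.5, 529.3], 0.78)]
bail_top [([216.0, 607.7], 0.75)]
tin [([241.9, 518.3], 0.67)]
```

View pics/w1t.png

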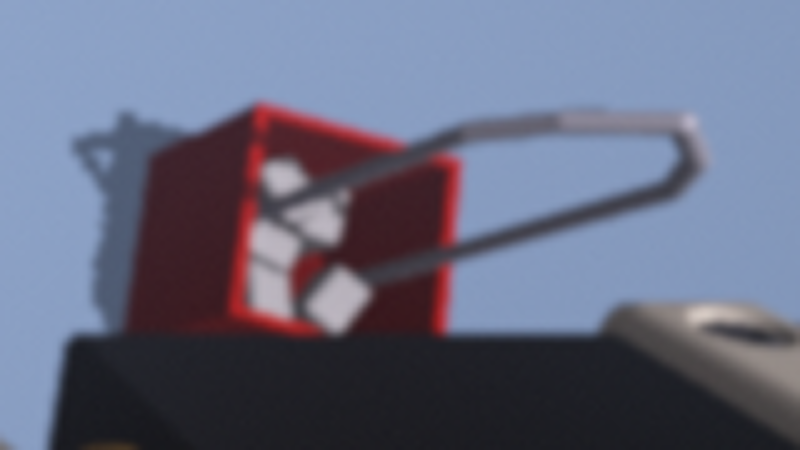

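>>> {"name": "carry_out", "arguments": {
  "targets": [
    [[-0.43, 0, 0.6, 0, 1, 0, 1], [-0.43, 0, 0.6, 0, 1, 0, 1], [-0.43, 0, 0.6, 0, 1, 0, 1], [0, 0.9, 0, 0, 1, 0, 1], [0, 0, 0, 0, 1, 0, 1], [0, 0, 0, 0, 1, 0, 1], [0, 0, 0, 0, 0, 0, 1]]
  ]
}}

```text
t: 6.15
eef_pos: [0.3811, -0.0733, 0.4921]
ee_rot: [-3.138, -0.754, -0.335]
force: [-0.4, 0.1, -0.3]
width: 0.0875
```

```bash
cat >> h.py <<'E'
from scipy.spatial.transform import Rotation as Ro
def go(P,R=None):
    s=arm.get_state(); R0=Ro.from_euler("xyz",s["ee_rot"])
    print("t",s["t"],"pos",np.round(s["eef_pos"],4),"rot",np.round(s["ee_rot"],4),"q",np.round(s["q"],2),"F",np.round(s["force"],1),"w",s["width"])
    print("shift units",np.round(R0.inv().apply(np.array(P)-s["eef_pos"])/.025,2))
    if R is not None: print("turn units",np.round(np.degrees((R0.inv()*R).as_rotvec())/8,3))
def hand(psi,tilt):
    return Ro.from_euler("z",psi,degrees=True)*Ro.from_euler("y",-tilt,degrees=True)*Ro.from_euler("x",180,degrees=True)
E
python3 - <<'E'
from h import *
R=hand(-19,43); print(R.as_matrix().round(2))
go([.417,-.177,.2236],R)
E
```

```text
[[ 0.69 -0.33  0.64]
 [-0.24 -0.95 -0.22]
 [ 0.68  0.   -0.73]]
t 6.15 pos [ 0.3811 -0.0733  0.4921] rot [-3.138  -0.7538 -0.3352] q [ 0.38 -0.43 -0.96  0.89 -0.62  0.22] F [-0.4  0.1 -0.3] w 0.08747209237521877
shift units [-5.37  3.48  9.68]
turn units [-0.008 -0.024 -0.019]
```

>>> {"name": "carry_out", "arguments": {
  "targets": [
    [[0, 0, 0, -0.5, 0.35, 1, 1], [0, 0, 0, -0.5, 0.35, 1, 1], [0, 0, 0, -0.5, 0.35, 1, 1], [0, 0, 0, -0.5, 0.35, 1, 1], [0, 0, 0, -0.5, 0.35, 1, 1], [0, 0, 0, -0.5, 0.35, 1, 1], [0, 0, 0, -0.5, 0.35, 1, 1], [0, 0, 0, -0.5, 0.35, 1, 1], [0, 0, 0, -0.5, 0.35, 1, 1], [0, 0, 0, -0.8, 0.35, 0.7, 1], [0, 0, 0, 0, 0, 0, 1]]
  ]
}}

```text
t: 7.52
eef_pos: [0.4452, -0.2086, 0.3417]
ee_rot: [-3.098, -0.587, -0.329]
force: [0.6, 0.2, 0.5]
width: 0.0876
```

Run:
```python
from h import *
go([.4815,-.1996,.1505],hand(-19,43))
im,d=arm.grab_frame("wrist"); cv2.imwrite("pics/wrist2.png",im[:,:,::-1]); np.save("pics/wrist2.npy",d)
for q in ["tin_centre","bail_top"]: print(q,[(np.round(r["point"],1).tolist(),round(r["conf"],2)) for r in arm.landmark_of("wrist",q)][:3])
im=cv2.imread("pics/wrist2.png");P=cloud("wrist",d)
hsv=cv2.cvtColor(im,cv2.COLOR_BGR2HSV)
m=((hsv[...,0]<8)|(hsv[...,0]>172))&(hsv[...,1]>120)&(d>0)&(P[...,2]<.08)&(P[...,2]>.045)
Q=P[m];print(len(Q),Q.min(0).round(4),Q.max(0).round(4),cv2.minAreaRect((Q[:,:2]*1000).astype(np.float32)))
m=(P[...,2]>.09)&(P[...,2]<.2)&(P[...,0]>.56)&(P[...,0]<.62)&(abs(P[...,1]+.236)<.05)&(d>0)
S=P[m]; c=S[:,:2].mean(0);v=np.linalg.svd(S[:,:2]-c,full_matrices=False)[2][0]
print(len(S),c,np.degrees(np.arctan2(v[1],v[0])),S.min(0),S.max(0),(S.min(0)+S.max(0))/2)
```

```text
t 7.525 pos [ 0.4452 -0.2086  0.3417] rot [-3.0981 -0.5868 -0.3288] q [-0.22 -0.04 -1.02  1.01 -0.02  0.47] F [0.6 0.2 0.5] w 0.08756579065603994
shift units [-3.19 -0.5   7.09]
turn units [-0.323  1.172 -0.01 ]
tin_centre [([235.6, 312.4], 0.94)]
bail_top [([190.7, 297.1], 0.7)]
881 [ 0.5231 -0.4235  0.045 ] [ 0.6233 -0.2016  0.0776] ((560.8966674804688, -317.20751953125), (225.63526916503906, 61.388343811035156), 71.01997375488281)
838 [ 0.58724989 -0.23712204] 72.31201841187145 [ 0.56220935 -0.26045436  0.09017367] [ 0.59692655 -0.19237954  0.19999057] [ 0.57956795 -0.22641695  0.14508212]
```

View pics/wrist2.png

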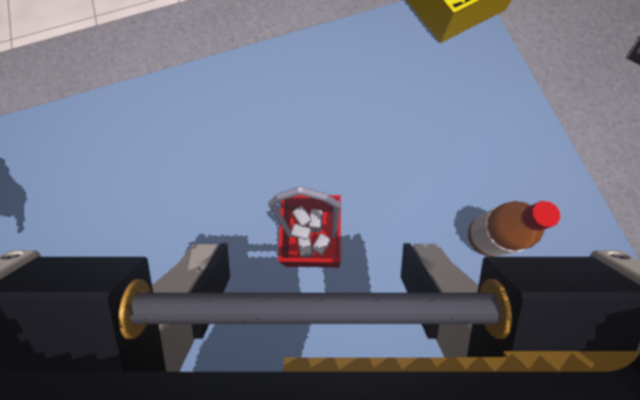

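```bash
cat > kin.py <<'E'
import numpy as np
from scipy.optimize import least_squares
from scipy.spatial.transform import Rotation as Ro
D=[([1.39108,.359407,.01106,-.000386,-1.224088,-.288117],[.30429,.602306,.403704],[3.13992,-.000118,-.467963]),
([.757,-.334,-.823,.671,-.724,.36],[.41535,.07236,.49268],[-3.14094,-.62653,-.022746]),
([.38,-.43,-.96,.89,-.62,.22],[.3811,-.0733,.4921],[-3.138,-.7538,-.3352]),
([-.22,-.04,-1.02,1.01,-.02,.47],[.4452,-.2086,.3417],[-3.0981,-.5868,-.3288])]
Lo=np.array([-3.07,-1.43,-1.02,-3.03,-3.05,-3.03]);Hi=np.array([3.07,2.12,1.25,1.67,0,3.03])
def fk(p,q,s4=1):
    a1,H,L1,e,L2,s,d6,o5,l1,a6,c6,ee=p
    R=Ro.from_euler("z",q[0]); t=np.array([0,0,H])+R.apply([a1,l1,0])
    R=R*Ro.from_euler("y",q[1]); t=t+R.apply([0,0,L1])
    R=R*Ro.from_euler("y",-q[2]); t=t+R.apply([L2,0,e])
    R=R*Ro.from_euler("x",s4*q[3]); t=t+R.apply([0,s,ee])
    R=R*Ro.from_euler("y",-q[4]+o5); t=t+R.apply([d6,0,a6])
    # tool z = x of here
    R=R*Ro.from_euler("x",c6)*Ro.from_euler("x",q[5])
    B=Ro.from_matrix(np.array([[0,0,1],[0,1,0],[-1,0,0]]).T) # cols: tool x,y,z in link
    M=np.array([[0,0,1],[1,0,0],[0,1,0]],float) # tool x->link y, tool y->link z, tool z->link x
    return t,R*Ro.from_matrix(np.array([[0,0,1],[1,0,0],[0,1,0]],float))
def fit():
    best=None
    for s4 in (1,-1):
      for c6 in (0,1.57,3.14,-1.57):
        def f(p):
            r=[]
            for q,P,E in D:
                t,R=fk(p,q,s4); r+=list((t-P)*5); r+=list((Ro.from_euler("xyz",E).inv()*R).as_rotvec())
            return np.array(r+list(.003*(p-p0)))
        p0=np.array([0,.3,.5,0,.5,-.19,.1,0,0,0,c6,0.])
        g=least_squares(f,p0)
        if best is None or g.cost<best[0].cost: best=(g,s4)
    return best
if __name__=="__main__":
    g,s4=fit(); print(g.cost,s4,g.x.round(4)); 
    for q,P,E in D:
        t,R=fk(g.x,q,s4); print(np.round((t-P)*1000,1),np.degrees((Ro.from_euler("xyz",E).inv()*R).magnitude()).round(2))
E
python3 kin.py
```

```text
0.6734860212937588 -1 [-1.070e-02  1.637e-01  5.926e-01  4.580e-02  4.399e-01 -1.751e-01
  1.902e-01 -1.700e-03 -1.700e-02  2.650e-02  2.761e+00 -1.850e-02]
[ 0.3 -0.  -0. ] 54.82
[-0.7  0.9 -0.4] 19.4
[ 0.3 -1.   0.5] 3.37
[ 0.   0.1 -0.1] 32.06
```

```bash
sed -i 's/Ro.from_euler("x",q\[5\])/Ro.from_euler("x",-q[5])/' kin.py; python3 kin.py
```

```text
7.915166973856486e-05 -1 [-1.0700e-02  1.6370e-01  5.9260e-01  4.5800e-02  4.3990e-01 -1.7510e-01
  1.9020e-01 -2.1000e-03 -1.7000e-02  2.6400e-02  3.1419e+00 -1.8500e-02]
[ 0.3 -0.  -0. ] 0.12
[-0.7  0.9 -0.4] 0.14
[ 0.3 -1.   0.5] 0.27
[ 0.   0.1 -0.1] 0.4
```

```bash
cat > ik.py <<'E'
from kin import *
g,s4=fit(); p=g.x
from scipy.optimize import least_squares
def iks(P,R,seeds=40,ref=None):
    out=[];rng=np.random.default_rng(0)
    for i in range(seeds):
        q0=rng.uniform(Lo,Hi) if (ref is None or i) else np.array(ref)
        q0=np.clip(q0,Lo+1e-3,Hi-1e-3)
        f=lambda q:np.r_[(fk(p,q,s4)[0]-P)*5,(R.inv()*fk(p,q,s4)[1]).as_rotvec()]
        r=least_squares(f,q0,bounds=(Lo,Hi))
        if r.cost<1e-6 and not any(np.abs(r.x-o).max()<.05 for o in out): out.append(r.x)
    return out
def hand(psi,tilt,flip=0):
    return Ro.from_euler("z",psi,degrees=True)*Ro.from_euler("y",-tilt,degrees=True)*Ro.from_euler("x",180,degrees=True)*Ro.from_euler("z",180*flip,degrees=True)
if __name__=="__main__":
    for nm,gp,psi in [("grasp",[.585,-.2355,.034],-19),("mouth",[.626,.041,.172],-1.5),("seat",[.646,.041,.139],-1.5),("low",[.646,.041,.070],-1.5)]:
      for tilt in (34,38,43):
       for flip in (0,1):
        R=hand(psi,tilt,flip); P=np.array(gp)-.1593*R.apply([0,0,1])
        for q in iks(P,R): print(nm,tilt,flip,q.round(2))
E
python3 ik.py
```

```text
grasp 43 0 [-0.58  0.39 -0.55 -2.11 -0.2  -2.41]
grasp 43 1 [-0.58  0.39 -0.55 -2.11 -0.2   0.73]
low 43 0 [-0.1   0.34 -0.53 -2.26 -0.07 -2.39]
low 43 0 [-0.09  0.34 -0.52 -2.22 -0.06 -2.44]
low 43 1 [-0.1   0.34 -0.53 -2.26 -0.07  0.75]
low 43 1 [-0.09  0.34 -0.52 -2.22 -0.06  0.7 ]
```

```bash
cat > scan.py <<'E'
from ik import *
import sys
for nm,gp,psis in [("grasp",[.585,-.2355,.034],(-25,-19,-13)),("mouth",[.616,.041,.172],(-20,-1.5,15)),("seat",[.646,.041,.139],(-20,-1.5,15)),("low",[.646,.041,.070],(-20,-1.5,15))]:
  for psi in psis:
   for tilt in (33,36,39,42,45,50):
        R=hand(psi,tilt,0); P=np.array(gp)-.1593*R.apply([0,0,1])
        S=iks(P,R,25)
        # treat q6 mod pi
        if S: print(nm,psi,tilt,*[s.round(2) for s in S])
E
python3 scan.py
```

```text
grasp -25 42 [-0.66  0.39 -0.66 -2.5  -0.25 -2.03]
grasp -25 45 [-0.7   0.4  -0.76 -2.64 -0.4  -1.85]
grasp -25 50 [-0.74  0.43 -0.86 -2.72 -0.61 -1.72]
grasp -19 42 [-0.5   0.38 -0.51 -1.92 -0.12 -2.67]
grasp -19 45 [-0.66  0.39 -0.63 -2.3  -0.32 -2.15]
grasp -19 50 [-0.75  0.43 -0.76 -2.49 -0.54 -1.87]
grasp -13 42 [-0.44  0.38 -0.48 -1.64 -0.14 -2.92]
grasp -13 45 [-0.6   0.39 -0.55 -1.98 -0.29 -2.45]
grasp -13 50 [-0.74  0.42 -0.67 -2.24 -0.5  -2.06]
mouth -20 33 [ 0.27  0.09 -0.99  1.54 -0.33 -0.51]
seat -1.5 50 [-0.17  0.22 -0.61 -2.43 -0.17 -2.18]
low -1.5 45 [-0.21  0.34 -0.67 -2.6  -0.26 -1.97]
low -1.5 50 [-0.26  0.36 -0.8  -2.75 -0.48 -1.77]
low 15 42 [ 0.21  0.33 -0.49 -1.08 -0.04  2.69]
low 15 45 [ 0.03  0.34 -0.45 -1.52 -0.17 -3.03]
low 15 50 [-0.18  0.36 -0.54 -1.96 -0.37 -2.43]
```

```bash
cat > kin2.py <<'E'
from kin import *
def fit2(free,pi=(0,.2,.5,0,.5,-.19,.1,0,0,0,3.1416,0)):
    pi=np.array(pi,float)
    def full(x): p=pi.copy(); p[list(free)]=x; return p
    def f(x):
        r=[]
        for q,P,E in D:
            t,R=fk(full(x),q,-1); r+=list((t-P)*5)
        return np.array(r)
    g=least_squares(f,pi[list(free)]); return full(g.x),g
if __name__=="__main__":
  for free in [(1,2,4,5,6),(0,1,2,4,5,6),(1,2,3,4,5,6),(0,1,2,3,4,5,6),(1,2,3,4,5,6,9),(0,1,2,3,4,5,6,9)]:
    p,g=fit2(free); print(free,p.round(4))
    print(g.cost, [np.round((fk(p,q,-1)[0]-P)*1000,1).tolist() for q,P,E in D])
E
python3 kin2.py
```

```text
(1, 2, 4, 5, 6) [ 0.      0.1973  0.6031  0.      0.4633 -0.192   0.1998  0.      0.
  0.      3.1416  0.    ]
0.0002906951511851498 [[0.2, 0.2, 0.1], [-0.6, -0.6, 0.3], [0.9, -1.4, 2.6], [-1.3, 1.2, -3.1]]
(0, 1, 2, 4, 5, 6) [ 0.0079  0.1916  0.6016  0.      0.4553 -0.1921  0.1965  0.      0.
  0.      3.1416  0.    ]
0.00011834263738980284 [[0.3, 0.0, -1.0], [-1.4, 0.4, -0.3], [0.4, -0.1, 2.1], [0.5, 0.8, -0.8]]
(1, 2, 3, 4, 5, 6) [ 0.0000e+00  1.9480e-01  6.0310e-01  1.8000e-03  4.6240e-01 -1.9200e-01
  1.9920e-01  0.0000e+00  0.0000e+00  0.0000e+00  3.1416e+00  0.0000e+00]
0.0002809664943418792 [[0.2, -0.0, 0.3], [-0.9, -0.5, 0.4], [0.7, -1.2, 2.6], [-0.6, 1.1, -3.3]]
(0, 1, 2, 3, 4, 5, 6) [ 8.5000e-03  1.9320e-01  6.0150e-01 -1.4000e-03  4.5540e-01 -1.9210e-01
  1.9680e-01  0.0000e+00  0.0000e+00  0.0000e+00  3.1416e+00  0.0000e+00]
0.00011322471824522409 [[0.4, 0.2, -1.2], [-1.2, 0.4, -0.4], [0.6, -0.1, 2.1], [0.1, 0.9, -0.5]]
(1, 2, 3, 4, 5, 6, 9) [ 0.0000e+00  1.9420e-01  6.0320e-01  1.6000e-03  4.6120e-01 -1.9230e-01
  1.9950e-01  0.0000e+00  0.0000e+00  1.2000e-03  3.1416e+00  0.0000e+00]
0.00025931509961271964 [[0.5, 0.0, -0.4], [-0.9, -0.3, 0.4], [0.6, -0.8, 2.7], [-0.3, 1.9, -2.7]]
(0, 1, 2, 3, 4, 5, 6, 9) [ 1.1400e-02  1.9360e-01  6.0070e-01 -2.3000e-03  4.5470e-01 -1.9160e-01
  1.9550e-01  0.0000e+00  0.0000e+00 -1.7000e-03  3.1416e+00  0.0000e+00]
8.712055833772042e-05 [[-0.1, 0.2, -0.7], [-1.3, 0.4, -0.7], [0.7, -0.3, 1.8], [-0.1, -0.3, -0.4]]
```

```bash
sed -i 's/^g,s4=fit(); p=g.x/from kin2 import fit2\ns4=-1; p=fit2((1,2,4,5,6))[0]/' ik.py
cat > scan.py <<'E'
from ik import *
for nm,gp,psis in [("grasp",[.585,-.2355,.034],(-19,)),("mouth",[.616,.041,.172],(-30,-20,-10,-1.5,10,20,30)),("seat",[.646,.041,.139],(-30,-20,-10,-1.5,10,20,30)),("low",[.646,.041,.070],(-30,-20,-10,-1.5,10,20,30))]:
  for psi in psis:
   for tilt in (33,36,39,42,45,50):
        R=hand(psi,tilt,0); P=np.array(gp)-.1593*R.apply([0,0,1])
        S=iks(P,R,40)
        if S: print(nm,psi,tilt,*[s.round(2) for s in S])
E
time python3 scan.py
```

```text
Still running in the background as job /tmp/bash_jobs.1000/1326a1a70375 (pid 920). You'll get a notice when it ends.
```

Edit , replacing
```

```
with
```

```

```bash
cat /tmp/bash_jobs.1000/1326a1a70375/stdout; nproc
```

```text
4
```

```bash
kill -- -$(cat /tmp/bash_jobs.1000/1326a1a70375/pid)
cat > aik.py <<'E'
import numpy as np
from kin2 import fit2,fk,Ro,Lo,Hi
p=fit2((1,2,4,5,6))[0]; H,L1,L2,s,d6=p[1],p[2],p[4],p[5],p[6]
def hand(psi,tilt,flip=0):
    return Ro.from_euler("z",psi,degrees=True)*Ro.from_euler("y",-tilt,degrees=True)*Ro.from_euler("x",180,degrees=True)*Ro.from_euler("z",180*flip,degrees=True)
def geo(phi,P,M,b):
    z=M[:,2]; y4=np.outer(np.cos(phi),M[:,0])+np.outer(np.sin(phi),M[:,1])
    W=P-d6*z-s*y4
    r=b*np.hypot(W[:,0],W[:,1]); q1=np.arctan2(b*W[:,1],b*W[:,0]); h=W[:,2]-H
    d2=r*r+h*h; ce=(L1*L1+L2*L2-d2)/(2*L1*L2); ok=abs(ce)<1
    E=np.arccos(np.clip(ce,-1,1)) # interior angle; q3=E-pi/2
    q3=E-np.pi/2
    # elbow up: upper arm angle from vertical
    a=np.arctan2(r,h); c=np.arccos(np.clip((L1*L1+d2-L2*L2)/(2*L1*np.sqrt(d2)),-1,1)); q2=a-c
    be=q2-q3; u=np.stack([np.cos(be)*np.cos(q1),np.cos(be)*np.sin(q1),-np.sin(be)],1)
    f=(y4*u).sum(1); f[~ok]=np.nan
    return f,q1,q2,q3,u,y4
def aik(P,R,lim=True,margin=0.0):
    M=R.as_matrix();P=np.asarray(P);out=[]
    for b in (1,-1):
        ph=np.linspace(-np.pi,np.pi,1441); f=geo(ph,P,M,b)[0]
        for i in np.where(f[:-1]*f[1:]<0)[0]:
            lo,hi=ph[i],ph[i+1]
            for _ in range(40):
                m=(lo+hi)/2; fm=geo(np.array([m]),P,M,b)[0][0]; fl=geo(np.array([lo]),P,M,b)[0][0]
                if fm*fl>0: lo=m
                else: hi=m
            f_,q1,q2,q3,u,y4=[v[0] for v in geo(np.array([lo]),P,M,b)]
            if abs(f_)>1e-6: continue
            # q4
            R3=(Ro.from_euler("z",q1)*Ro.from_euler("y",q2-q3)).as_matrix(); v=R3.T@y4
            a4=np.arctan2(v[2],v[1]); q4=-a4
            R4=R3@Ro.from_euler("x",-q4).as_matrix(); w=R4.T@M[:,2]; q5=-np.arctan2(-w[2],w[0])
            q=np.array([q1,q2,q3,q4,q5,0.]); t,R0=fk(p,q,-1)
            q[5]=-(R0.inv()*R).as_rotvec()[2]
            t,R0=fk(p,q,-1)
            if np.linalg.norm(t-P)>1e-4 or (R0.inv()*R).magnitude()>1e-3:
                q[5]=-q[5]; t,R0=fk(p,q,-1)
                if np.linalg.norm(t-P)>1e-4 or (R0.inv()*R).magnitude()>1e-3: continue
            if q[3]>1.67: q[3]-=2*np.pi
            for k in (0,):
                if not lim or ((q>Lo+margin)&(q<Hi-margin)).all(): out.append(q)
    return out
E
cat > scan2.py <<'E'
from aik import *
print(aik([.30429,.602306,.403704],Ro.from_euler("xyz",[3.13992,-.000118,-.467963])))
for nm,gp,psis in [("grasp",[.585,-.2355,.034],(-19,)),("mouth",[.616,.041,.172],(-30,-20,-10,-1.5,10,20,30)),("seat",[.646,.041,.139],(-30,-20,-10,-1.5,10,20,30)),("low",[.646,.041,.070],(-30,-20,-10,-1.5,10,20,30))]:
  for psi in psis:
   for tilt in (33,36,39,42,45):
     for flip in (0,1):
        R=hand(psi,tilt,flip); P=np.array(gp)-.1593*R.as_matrix()[:,2]
        for q in aik(P,R): print(nm,psi,tilt,flip,q.round(2))
E
time timeout 300 python3 scan2.py
```

```text
[array([ 1.39132883e+00,  3.59035812e-01,  1.01945236e-02, -3.85784207e-04,
       -1.22359216e+00, -2.88356689e-01])]
grasp -19 45 0 [-0.62  0.37 -0.53 -1.98 -0.22 -2.51]
grasp -19 45 1 [-0.62  0.37 -0.53 -1.98 -0.22  0.63]
mouth -30 33 0 [ 0.4   0.14 -0.94  1.34 -0.46 -0.58]
mouth -30 33 1 [ 0.4   0.14 -0.94  1.34 -0.46  2.57]
mouth -30 36 0 [ 0.33  0.14 -0.98  1.55 -0.46 -0.73]
mouth -30 36 1 [ 0.33  0.14 -0.98  1.55 -0.46  2.41]
mouth -20 33 0 [ 0.2   0.1  -0.99  1.66 -0.29 -0.58]
mouth -20 33 1 [ 0.2   0.1  -0.99  1.66 -0.29  2.57]
mouth 20 33 0 [ 0.39  0.1  -0.74  0.15 -0.16  1.38]
mouth 20 33 1 [ 0.39  0.1  -0.74  0.15 -0.16 -1.76]
mouth 30 33 0 [ 0.29  0.12 -0.5  -0.33 -0.4   2.08]
mouth 30 33 1 [ 0.29  0.12 -0.5  -0.33 -0.4  -1.06]
mouth 30 36 0 [ 0.26  0.12 -0.5  -0.43 -0.37  2.19]
mouth 30 36 1 [ 0.26  0.12 -0.5  -0.43 -0.37 -0.95]
mouth 30 39 0 [ 0.22  0.11 -0.49 -0.55 -0.36  2.33]
mouth 30 39 1 [ 0.22  0.11 -0.49 -0.55 -0.36 -0.81]
mouth 30 42 0 [ 0.17  0.12 -0.47 -0.7  -0.37  2.5 ]
mouth 30 42 1 [ 0.17  0.12 -0.47 -0.7  -0.37 -0.64]
mouth 30 45 0 [ 0.1   0.12 -0.45 -0.8
[... 1231 characters left out ...]
  2.31]
low 20 39 1 [ 0.27  0.31 -0.52 -0.68 -0.08 -0.83]
low 20 42 0 [ 0.16  0.31 -0.45 -0.98 -0.15  2.69]
low 20 42 1 [ 0.16  0.31 -0.45 -0.98 -0.15 -0.45]
low 20 45 1 [ 0.03  0.31 -0.42 -1.26 -0.23 -0.09]
low 30 33 0 [ 0.22  0.32 -0.44 -0.59 -0.3   2.39]
low 30 33 1 [ 0.22  0.32 -0.44 -0.59 -0.3  -0.75]
low 30 36 0 [ 0.17  0.32 -0.42 -0.74 -0.31  2.58]
low 30 36 1 [ 0.17  0.32 -0.42 -0.74 -0.31 -0.56]
low 30 39 0 [ 0.11  0.33 -0.4  -0.9  -0.33  2.78]
low 30 39 1 [ 0.11  0.33 -0.4  -0.9  -0.33 -0.36]
low 30 42 0 [ 0.03  0.33 -0.38 -1.07 -0.37  2.99]
low 30 42 1 [ 0.03  0.33 -0.38 -1.07 -0.37 -0.15]
low 30 45 1 [-0.05  0.34 -0.38 -1.23 -0.42  0.05]
real	0m10.289s
user	0m10.566s
sys	0m0.224s
```

```bash
cat > scan3.py <<'E'
from aik import *
def show(nm,gp,psis,tilts):
  for psi in psis:
   for tilt in tilts:
        R=hand(psi,tilt,0); P=np.array(gp)-.1593*R.as_matrix()[:,2]
        L=[]
        for q in aik(P,R,lim=False):
            qq=q.copy(); qq[5]=0
            if ((qq>Lo+.03)&(qq<Hi-.03)).all(): L.append(q)
        print(nm,psi,tilt,*[str(q.round(2)) for q in L])
T=(38,42,45,50,55,60,65)
show("grasp",[.585,-.2355,.034],(-19,),T)
show("up",[.585,-.2355,.15],(-19,),T)
show("mouth",[.606,.041,.172],(-20,-10,-1.5,10,20,30),T)
show("seat",[.646,.041,.139],(-20,-10,-1.5,10,20,30),T)
show("low",[.646,.041,.067],(-20,-10,-1.5,10,20,30),T)
E
python3 scan3.py
```

```text
grasp -19 38
grasp -19 42
grasp -19 45 [-0.62  0.37 -0.53 -1.98 -0.22 -2.51]
grasp -19 50 [-0.81  0.44 -0.69 -2.34 -0.51 -1.98]
grasp -19 55 [-0.89  0.53 -0.79 -2.46 -0.75 -1.77]
grasp -19 60 [-0.94  0.63 -0.86 -2.51 -0.98 -1.63]
grasp -19 65 [-0.97  0.75 -0.9  -2.52 -1.2  -1.52]
up -19 38
up -19 42
up -19 45
up -19 50
up -19 55 [-0.59  0.16 -0.54 -1.86 -0.22 -2.69]
up -19 60 [-0.8   0.21 -0.68 -2.21 -0.5  -2.2 ]
up -19 65 [-0.89  0.29 -0.78 -2.35 -0.74 -1.95]
mouth -20 38
mouth -20 42
mouth -20 45
mouth -20 50
mouth -20 55
mouth -20 60
mouth -20 65
mouth -10 38
mouth -10 42
mouth -10 45
mouth -10 50 [-0.24  0.07 -0.71 -2.61 -0.1  -2.05]
mouth -10 55 [-0.31  0.11 -0.88 -2.85 -0.4  -1.76]
mouth -10 60 [-0.33  0.17 -0.98 -2.91 -0.63 -1.68]
mouth -10 65
mouth -1.5 38
mouth -1.5 42
mouth -1.5 45
mouth -1.5 50
mouth -1.5 55 [-0.17  0.08 -0.61 -2.13 -0.14 -2.5 ]
mouth -1.5 60 [-0.36  0.13 -0.8  -2.47 -0.48 -2.01]
mouth -1.5 65 [-0.43  0.22 -0.92 -2.58 -0.74 -1.82]
mouth 10 38
mouth 10 42
mouth 10 45
mouth 10 50
mouth 10 55 [ 0.02  0.07 -0.53 -1.48 -0.13  3.14]
mouth 10 60 [-0.29  0.12 -0.6
[... 2642 characters left out ...]
.59 -0.8  -2.4  -1.   -1.71]
low 20 38 [ 0.29  0.32 -0.54 -0.6  -0.06  2.21]
low 20 42 [ 0.15  0.31 -0.45 -1.   -0.16  2.72]
low 20 45 [ 0.02  0.32 -0.42 -1.28 -0.24  3.08]
low 20 50 [-0.17  0.35 -0.45 -1.65 -0.39 -2.7 ]
low 20 55 [-0.32  0.4  -0.52 -1.89 -0.56 -2.35]
low 20 60 [-0.42  0.47 -0.59 -2.03 -0.74 -2.1 ]
low 20 65 [-0.49  0.55 -0.64 -2.11 -0.91 -1.92]
low 30 38 [ 0.12  0.33 -0.4  -0.86 -0.32  2.72]
low 30 42 [ 0.03  0.34 -0.38 -1.08 -0.37  3.  ]
low 30 45 [-0.05  0.35 -0.38 -1.24 -0.42 -3.07]
low 30 50 [-0.18  0.38 -0.4  -1.47 -0.52 -2.76]
low 30 55 [-0.3   0.42 -0.44 -1.64 -0.65 -2.5 ]
low 30 60 [-0.39  0.48 -0.48 -1.77 -0.78 -2.29]
low 30 65 [-0.47  0.55 -0.51 -1.86 -0.91 -2.12]
```

```bash
cat > plan1.py <<'E'
from aik import *
G=np.array([.584,-.235,.034]);
ax=np.array([np.cos(np.radians(-19)),np.sin(np.radians(-19)),0])
for tilt in (57,60):
  R=hand(-19,tilt,1); z=R.as_matrix()[:,2]
  for nm,off in [("g",0*z),("b60",-.06*z),("b90",-.09*z),("b120",-.12*z),("u100",np.array([0,0,.1])),("bu",-.06*ax+[0,0,.08])]:
    print(tilt,nm,[q.round(2) for q in aik(G-.1593*z+off,R)])
  for psi in (0,5,10):
    R=hand(psi,tilt,1); z=R.as_matrix()[:,2]
    for nm,g in [("pre",[.566,.041,.172]),("mouth",[.606,.041,.172]),("in",[.646,.041,.172]),("seat",[.646,.041,.139]),("low",[.646,.041,.06]),("ret",[.60,.041,.09]),("ret2",[.57,.041,.17])]:
      print(tilt,psi,nm,[q.round(2) for q in aik(np.array(g)-.1593*z,R)])
E
python3 plan1.py
```

```text
57 g [array([-0.91,  0.57, -0.82, -2.48, -0.85,  1.44])]
57 b60 [array([-0.97,  0.44, -0.88, -2.38, -0.8 ,  1.36])]
57 b90 [array([-0.99,  0.35, -0.9 , -2.3 , -0.76,  1.29])]
57 b120 [array([-1.  ,  0.25, -0.9 , -2.21, -0.7 ,  1.17])]
57 u100 [array([-0.75,  0.22, -0.64, -2.15, -0.42,  0.86])]
57 bu [array([-0.89,  0.22, -0.8 , -2.2 , -0.58,  1.04])]
57 0 pre [array([-0.27,  0.03, -0.73, -2.19, -0.28,  0.79])]
57 0 mouth [array([-0.26,  0.09, -0.68, -2.24, -0.28,  0.83])]
57 0 in [array([-0.24,  0.15, -0.61, -2.26, -0.26,  0.84])]
57 0 seat [array([-0.33,  0.24, -0.72, -2.47, -0.45,  1.13])]
57 0 low [array([-0.4 ,  0.5 , -0.86, -2.67, -0.8 ,  1.46])]
57 0 ret [array([-0.44,  0.37, -0.91, -2.59, -0.75,  1.4 ])]
57 0 ret2 [array([-0.28,  0.04, -0.74, -2.21, -0.3 ,  0.82])]
57 5 pre [array([-0.2 ,  0.02, -0.66, -1.93, -0.26,  0.53])]
57 5 mouth [array([-0.18,  0.08, -0.6 , -1.94, -0.24,  0.53])]
57 5 in [array([-0.15,  0.14, -0.52, -1.92, -0.21,  0.48])]
57 5 seat [array([-0.29,  0.23, -0.62, -2.2 , -0.39,  0.88])]
57 5 low [array([-0.41,  0.48, -0.78, -2.49, -0.73,  1.35])]
57 5 ret [
[... 1499 characters left out ...]
, -0.4 ,  0.83])]
60 5 seat [array([-0.36,  0.27, -0.7 , -2.33, -0.54,  1.07])]
60 5 low [array([-0.44,  0.54, -0.82, -2.53, -0.87,  1.43])]
60 5 ret [array([-0.49,  0.42, -0.88, -2.45, -0.83,  1.37])]
60 5 ret2 [array([-0.35,  0.07, -0.75, -2.13, -0.45,  0.84])]
60 10 pre [array([-0.32,  0.06, -0.7 , -1.94, -0.45,  0.67])]
60 10 mouth [array([-0.29,  0.12, -0.63, -1.96, -0.43,  0.67])]
60 10 in [array([-0.25,  0.17, -0.55, -1.96, -0.4 ,  0.64])]
60 10 seat [array([-0.34,  0.26, -0.62, -2.13, -0.53,  0.9 ])]
60 10 low [array([-0.45,  0.52, -0.74, -2.36, -0.81,  1.32])]
60 10 ret [array([-0.48,  0.39, -0.8 , -2.28, -0.77,  1.24])]
60 10 ret2 [array([-0.32,  0.07, -0.69, -1.95, -0.46,  0.69])]
```

```bash
cat > plan2.py <<'E'
from aik import *
from station import arm
s=arm.get_state(); q0=np.array(s["q"]); 
R=hand(-19,58,1); z=R.as_matrix()[:,2]; G=np.array([.584,-.235,.034])
qg=aik(G-.1593*z-.09*z,R)[0]
def rows(path,n):
    # path: list of q waypoints with n rows each
    out=[];prev=None
    for a,b,k in path:
        for i in range(1,k+1): out.append(a+(b-a)*i/k)
    return out
qa=np.array([-.35,-.25,-.75,-.6,-.5,.9])
import sys
seq=rows([(q0,qa,12),(qa,qg,14)],0)
tp,Rp=fk(p,q0,-1)
for i,q in enumerate(seq):
    t,Rr=fk(p,q,-1); tip=t+Rr.apply([0,0,.178])
    rv=np.degrees((Rp.inv()*Rr).as_rotvec())/8; sh=Rp.inv().apply(t-tp)/.025
    W=fk(np.where(np.arange(12)==6,0,p),q,-1)[0]
    print(i,q.round(2),"tcp",t.round(3),"tip",tip.round(3),"p5",W.round(2),"|",rv.round(2),sh.round(2)); tp,Rp=t,Rr
E
python3 plan2.py
```

```text
0 [-0.23 -0.06 -0.99  0.88 -0.06  0.51] tcp [ 0.428 -0.237  0.351] tip [ 0.524 -0.268  0.205] p5 [ 0.32 -0.2   0.52] | [-0.24  0.12  0.78] [-0.08  1.29 -0.48]
1 [-0.24 -0.08 -0.97  0.74 -0.1   0.54] tcp [ 0.407 -0.26   0.356] tip [ 0.503 -0.296  0.21 ] p5 [ 0.3  -0.22  0.52] | [-0.19  0.07  0.78] [-0.16  1.19 -0.42]
2 [-0.25 -0.1  -0.95  0.61 -0.14  0.58] tcp [ 0.385 -0.279  0.357] tip [ 0.479 -0.318  0.211] p5 [ 0.28 -0.24  0.52] | [-0.13  0.03  0.78] [-0.24  1.07 -0.37]
3 [-0.27 -0.11 -0.93  0.48 -0.18  0.61] tcp [ 0.362 -0.292  0.356] tip [ 0.455 -0.332  0.209] p5 [ 0.26 -0.25  0.52] | [-0.08 -0.02  0.78] [-0.32  0.95 -0.32]
4 [-0.28 -0.13 -0.9   0.34 -0.22  0.65] tcp [ 0.34  -0.299  0.352] tip [ 0.431 -0.339  0.204] p5 [ 0.24 -0.26  0.52] | [-0.02 -0.06  0.77] [-0.4   0.82 -0.27]
5 [-0.29 -0.15 -0.88  0.21 -0.26  0.69] tcp [ 0.319 -0.301  0.346] tip [ 0.41  -0.337  0.197] p5 [ 0.22 -0.26  0.51] | [ 0.05 -0.11  0.76] [-0.49  0.68 -0.22]
6 [-0.3  -0.16 -0.86  0.07 -0.3   0.72] tcp [ 0.301 -0.297  0.338] tip [ 0.393 -0.329  0.189] p5 [ 0.2  -0.26  0.51] | [ 0.11 -0.15  0.74] [-0.57 
[... 2346 characters left out ...]
5 [ 0.16 -0.1   0.29] | [ 0.49 -0.1   0.9 ] [-0.27 -0.4   0.6 ]
22 [-0.87  0.25 -0.88 -1.95 -0.75  1.25] tcp [ 0.339 -0.095  0.175] tip [ 0.487 -0.096  0.077] p5 [ 0.17 -0.09  0.29] | [ 0.55 -0.07  0.88] [-0.24 -0.58  0.61]
23 [-0.92  0.3  -0.9  -2.08 -0.77  1.28] tcp [ 0.357 -0.113  0.174] tip [ 0.506 -0.129  0.078] p5 [ 0.19 -0.1   0.28] | [ 0.61 -0.05  0.85] [-0.22 -0.75  0.63]
24 [-0.96  0.34 -0.91 -2.2  -0.8   1.31] tcp [ 0.373 -0.137  0.171] tip [ 0.52  -0.169  0.076] p5 [ 0.21 -0.1   0.28] | [ 0.66 -0.02  0.82] [-0.19 -0.91  0.66]
25 [-1.01  0.39 -0.92 -2.32 -0.82  1.34] tcp [ 0.384 -0.166  0.166] tip [ 0.527 -0.215  0.072] p5 [ 0.22 -0.11  0.27] | [0.71 0.   0.79] [-0.16 -1.06  0.7 ]
```

```bash
cat > plan3.py <<'E'
from aik import *
from station import arm
def path(q0,wps):
    seq=[];a=q0
    for b,k in wps:
        b=np.array(b)
        for i in range(1,k+1): seq.append(a+(b-a)*i/k)
        a=b
    return seq
def show(q0,seq,full=True,poses=None):
    tp,Rp=poses if poses else fk(p,q0,-1)
    for i,q in enumerate(seq):
        t,Rr=fk(p,q,-1); tip=t+Rr.apply([0,0,.178])
        rv=np.degrees((Rp.inv()*Rr).as_rotvec())/8; sh=Rp.inv().apply(t-tp)/.025
        W=fk(np.where(np.arange(12)==6,0,p),q,-1)[0]
        if full: print(i,q.round(2),"tcp",t.round(2),"tip",tip.round(2),"p5",W.round(2),"|",rv.round(2),sh.round(2))
        tp,Rp=t,Rr
if __name__=="__main__":
    s=arm.get_state(); q0=np.array(s["q"]); 
    R=hand(-19,58,1); z=R.as_matrix()[:,2]; G=np.array([.584,-.235,.034])
    qg=aik(G-.1593*z-.09*z,R)[0]
    qa=np.array([-.35,-.1,-.6,-.0,-.6,.9]);qb=np.array([-.75,.05,-.65,-1.8,-.6,1.1])
    show(q0,path(q0,[(qa,10),(qb,16),(qg,12)]))
E
python3 plan3.py
```

```text
0 [-0.24 -0.05 -0.97  0.91 -0.08  0.51] tcp [ 0.44 -0.24  0.36] tip [ 0.53 -0.27  0.21] p5 [ 0.33 -0.2   0.52] | [-0.36  0.11  0.51] [ 0.43  1.22 -0.41]
1 [-0.25 -0.06 -0.93  0.81 -0.13  0.56] tcp [ 0.43 -0.27  0.37] tip [ 0.52 -0.31  0.22] p5 [ 0.33 -0.22  0.53] | [-0.31  0.06  0.52] [ 0.34  1.12 -0.37]
2 [-0.26 -0.06 -0.89  0.71 -0.19  0.6 ] tcp [ 0.42 -0.29  0.38] tip [ 0.51 -0.34  0.23] p5 [ 0.32 -0.24  0.54] | [-0.26  0.    0.52] [ 0.25  1.01 -0.33]
3 [-0.27 -0.07 -0.85  0.61 -0.25  0.64] tcp [ 0.41 -0.31  0.39] tip [ 0.49 -0.36  0.24] p5 [ 0.31 -0.25  0.55] | [-0.2  -0.05  0.52] [ 0.16  0.89 -0.29]
4 [-0.29 -0.07 -0.81  0.51 -0.31  0.69] tcp [ 0.39 -0.32  0.39] tip [ 0.48 -0.37  0.24] p5 [ 0.3  -0.26  0.56] | [-0.14 -0.1   0.52] [ 0.07  0.76 -0.26]
5 [-0.3  -0.08 -0.77  0.41 -0.37  0.73] tcp [ 0.38 -0.33  0.39] tip [ 0.46 -0.38  0.24] p5 [ 0.29 -0.27  0.56] | [-0.07 -0.14  0.5 ] [-0.01  0.62 -0.23]
6 [-0.31 -0.08 -0.72  0.3  -0.43  0.77] tcp [ 0.37 -0.34  0.4 ] tip [ 0.45 -0.39  0.24] p5 [ 0.28 -0.28  0.57] | [-0.   -0.18  0.49] [-0.09  0.48 -0.21]
7 [-0.32 -0.09 -0.68  0.2  -0
[... 3981 characters left out ...]
 -0.16  0.19] tip [ 0.54 -0.19  0.11] p5 [ 0.22 -0.12  0.29] | [0.14 0.09 0.37] [0.29 0.01 0.11]
34 [-0.95  0.3  -0.85 -2.19 -0.76  1.28] tcp [ 0.39 -0.16  0.19] tip [ 0.54 -0.19  0.1 ] p5 [ 0.22 -0.12  0.29] | [0.15 0.09 0.36] [ 0.28 -0.04  0.11]
35 [-0.97  0.33 -0.88 -2.23 -0.78  1.3 ] tcp [ 0.39 -0.16  0.18] tip [ 0.54 -0.2   0.09] p5 [ 0.22 -0.11  0.28] | [0.17 0.09 0.36] [ 0.27 -0.08  0.1 ]
36 [-0.99  0.36 -0.9  -2.28 -0.8   1.32] tcp [ 0.39 -0.16  0.17] tip [ 0.53 -0.21  0.08] p5 [ 0.22 -0.11  0.28] | [0.18 0.1  0.35] [ 0.26 -0.11  0.1 ]
37 [-1.01  0.39 -0.92 -2.32 -0.82  1.34] tcp [ 0.38 -0.17  0.17] tip [ 0.53 -0.22  0.07] p5 [ 0.22 -0.11  0.27] | [0.2  0.1  0.35] [ 0.25 -0.15  0.1 ]
```

```bash
cat > rows.py <<'E'
from plan3 import *
def emit(t0,R0,seq,step=.05,grip=1):
    t,R=np.array(t0),R0; rows=[]
    for q in seq:
        tt,Rr=fk(p,q,-1) if not isinstance(q,tuple) else q
        rv=np.round(np.degrees((R.inv()*Rr).as_rotvec())/8/step)*step; sh=np.round(R.inv().apply(tt-t)/.025/step)*step
        if max(abs(rv).max(),abs(sh).max())>1: print("OVER",rv,sh)
        rows.append([*rv.round(2),*sh.round(2),grip]); t=t+R.apply(sh*.025); R=R*Ro.from_rotvec(np.radians(rv*8))
    print("["+", ".join("["+", ".join("%g"%(x+0) for x in r)+"]" for r in rows)+"]"); return rows
E
python3 - <<'E'
from rows import *
s=arm.get_state(); q0=np.array(s["q"]); 
R=hand(-19,58,1); z=R.as_matrix()[:,2]; G=np.array([.584,-.235,.034])
qg=aik(G-.1593*z-.09*z,R)[0]
qa=np.array([-.35,-.1,-.6,-.0,-.6,.9]);qb=np.array([-.75,.05,-.65,-1.8,-.6,1.1])
seq=path(q0,[(qa,14),(qb,16),(qg,7)])
emit(s["eef_pos"],Ro.from_euler("xyz",s["ee_rot"]),seq)
E
```

```text
[[-0.25, 0.1, 0.35, 0.35, 0.9, -0.3, 1], [-0.25, 0.05, 0.4, 0.25, 0.8, -0.3, 1], [-0.2, 0, 0.35, 0.25, 0.8, -0.25, 1], [-0.2, 0, 0.35, 0.2, 0.7, -0.2, 1], [-0.15, 0, 0.4, 0.1, 0.65, -0.2, 1], [-0.15, -0.05, 0.35, 0.1, 0.6, -0.2, 1], [-0.05, -0.05, 0.4, 0.05, 0.55, -0.2, 1], [-0.05, -0.1, 0.35, 0, 0.45, -0.15, 1], [-0.05, -0.15, 0.35, 0, 0.4, -0.2, 1], [0, -0.1, 0.35, -0.1, 0.3, -0.1, 1], [0.05, -0.2, 0.3, -0.1, 0.25, -0.15, 1], [0.1, -0.15, 0.35, -0.15, 0.15, -0.15, 1], [0.1, -0.2, 0.25, -0.2, 0.1, -0.1, 1], [0.15, -0.2, 0.3, -0.2, 0, -0.1, 1], [0.25, -0.3, 0.75, -0.8, 0.45, 0.55, 1], [0.25, -0.25, 0.75, -0.8, 0.45, 0.6, 1], [0.25, -0.25, 0.75, -0.7, 0.45, 0.55, 1], [0.3, -0.25, 0.75, -0.7, 0.4, 0.5, 1], [0.3, -0.2, 0.75, -0.65, 0.35, 0.5, 1], [0.3, -0.2, 0.75, -0.6, 0.3, 0.45, 1], [0.35, -0.2, 0.75, -0.6, 0.25, 0.45, 1], [0.3, -0.15, 0.75, -0.55, 0.15, 0.45, 1], [0.4, -0.15, 0.75, -0.5, 0.15, 0.4, 1], [0.35, -0.15, 0.75, -0.5, 0.05, 0.4, 1], [0.4, -0.1, 0.75, -0.5, 0, 0.45, 1], [0.4, -0.1, 0.7, -0.45, -0.05, 0.35, 1], [0.45, -0.1, 0.75, -0.45, -0.15, 0.4, 1], [0.45, -0.1, 0.7, -0.45, -0.2, 0.4, 1], [0.45, -0.1, 0.75, -0.45, -0.3, 0.4, 1], [0.5, -0.05, 0.7, -0.4, -0.35, 0.45, 1], [0, 0.1, 0.65, 0.6, 0.55, 0.25, 1], [0.1, 0.15, 0.65, 0.6, 0.35, 0.2, 1], [0.15, 0.15, 0.65, 0.55, 0.3, 0.2, 1], [0.2, 0.1, 0.6, 0.55, 0.1, 0.2, 1], [0.2, 0.15, 0.65, 0.5, 0, 0.2, 1], [0.3, 0.2, 0.6, 0.45, -0.1, 0.15, 1], [0.35, 0.15, 0.6, 0.45, -0.25, 0.2, 1]]
```

>>> {"name": "carry_out", "arguments": {
  "targets": [
    [[-0.25, 0.1, 0.35, 0.35, 0.9, -0.3, 1], [-0.25, 0.05, 0.4, 0.25, 0.8, -0.3, 1], [-0.2, 0, 0.35, 0.25, 0.8, -0.25, 1], [-0.2, 0, 0.35, 0.2, 0.7, -0.2, 1], [-0.15, 0, 0.4, 0.1, 0.65, -0.2, 1], [-0.15, -0.05, 0.35, 0.1, 0.6, -0.2, 1], [-0.05, -0.05, 0.4, 0.05, 0.55, -0.2, 1], [-0.05, -0.1, 0.35, 0, 0.45, -0.15, 1], [-0.05, -0.15, 0.35, 0, 0.4, -0.2, 1], [0, -0.1, 0.35, -0.1, 0.3, -0.1, 1], [0.05, -0.2, 0.3, -0.1, 0.25, -0.15, 1], [0.1, -0.15, 0.35, -0.15, 0.15, -0.15, 1], [0.1, -0.2, 0.25, -0.2, 0.1, -0.1, 1], [0.15, -0.2, 0.3, -0.2, 0, -0.1, 1]]
  ]
}}

```text
t: 9.43
eef_pos: [0.3437, -0.3308, 0.3971]
ee_rot: [-2.836, -0.362, -1.079]
force: [-0.1, -1.3, 0.1]
width: 0.0876
```

Run:
```python
from rows import *
s=arm.get_state(); print(s["t"],np.round(s["q"],3),s["eef_pos"],fk(p,s["q"],-1)[0])
```

```text
9.425 [-0.353 -0.101 -0.6    0.    -0.602  0.9  ] [ 0.34367345 -0.33084529  0.3970883 ] [ 0.34316495 -0.33082893  0.39734786]
```

>>> {"name": "carry_out", "arguments": {
  "targets": [
    [[0.25, -0.3, 0.75, -0.8, 0.45, 0.55, 1], [0.25, -0.25, 0.75, -0.8, 0.45, 0.6, 1], [0.25, -0.25, 0.75, -0.7, 0.45, 0.55, 1], [0.3, -0.25, 0.75, -0.7, 0.4, 0.5, 1], [0.3, -0.2, 0.75, -0.65, 0.35, 0.5, 1], [0.3, -0.2, 0.75, -0.6, 0.3, 0.45, 1], [0.35, -0.2, 0.75, -0.6, 0.25, 0.45, 1], [0.3, -0.15, 0.75, -0.55, 0.15, 0.45, 1], [0.4, -0.15, 0.75, -0.5, 0.15, 0.4, 1], [0.35, -0.15, 0.75, -0.5, 0.05, 0.4, 1], [0.4, -0.1, 0.75, -0.5, 0, 0.45, 1], [0.4, -0.1, 0.7, -0.45, -0.05, 0.35, 1], [0.45, -0.1, 0.75, -0.45, -0.15, 0.4, 1], [0.45, -0.1, 0.7, -0.45, -0.2, 0.4, 1], [0.45, -0.1, 0.75, -0.45, -0.3, 0.4, 1], [0.5, -0.05, 0.7, -0.4, -0.35, 0.45, 1]]
  ]
}}

```text
t: 11.42
eef_pos: [0.4019, -0.1655, 0.2711]
ee_rot: [-2.36, 0.912, -2.341]
force: [0.7, -0.2, -0.4]
width: 0.0875
```

Run:
```python
from rows import *
s=arm.get_state(); print(s["t"],np.round(s["q"],3),s["eef_pos"],fk(p,s["q"],-1)[0],s["force"])
R=hand(-19,58,1); z=R.as_matrix()[:,2]; G=np.array([.584,-.235,.034])
qg=aik(G-.1593*z-.09*z,R)[0]
emit(s["eef_pos"],Ro.from_euler("xyz",s["ee_rot"]),path(np.array(s["q"]),[(qg,7)]))
```

```text
11.425 [-0.752  0.05  -0.651 -1.802 -0.598  1.098] [ 0.40187533 -0.16546505  0.27111763] [ 0.40160887 -0.16524583  0.27126801] [ 0.68768912 -0.16522263 -0.39182548]
[[0, 0.15, 0.65, 0.6, 0.55, 0.25, 1], [0.1, 0.1, 0.65, 0.6, 0.4, 0.2, 1], [0.15, 0.15, 0.65, 0.55, 0.25, 0.2, 1], [0.15, 0.15, 0.6, 0.55, 0.1, 0.2, 1], [0.25, 0.15, 0.65, 0.45, 0.05, 0.2, 1], [0.3, 0.15, 0.6, 0.5, -0.15, 0.2, 1], [0.3, 0.15, 0.6, 0.45, -0.2, 0.15, 1]]
```

>>> {"name": "carry_out", "arguments": {
  "targets": [
    [[0, 0.15, 0.65, 0.6, 0.55, 0.25, 1], [0.1, 0.1, 0.65, 0.6, 0.4, 0.2, 1], [0.15, 0.15, 0.65, 0.55, 0.25, 0.2, 1], [0.15, 0.15, 0.6, 0.55, 0.1, 0.2, 1], [0.25, 0.15, 0.65, 0.45, 0.05, 0.2, 1], [0.3, 0.15, 0.6, 0.5, -0.15, 0.2, 1], [0.3, 0.15, 0.6, 0.45, -0.2, 0.15, 1], [0, 0, 0, 0, 0, 0, 1]]
  ]
}}

```text
t: 12.42
eef_pos: [0.3829, -0.1658, 0.1644]
ee_rot: [3.138, 1.009, 2.81]
force: [-0.8, -0.5, -0.6]
width: 0.0881
```

Run:
```python
from rows import *
import h
s=arm.get_state(); print(np.round(s["q"],3))
R=hand(-19,58,1); z=R.as_matrix()[:,2]; G=np.array([.584,-.235,.034])
h.go(G-.1593*z,R)
for c in ["wrist","scene","side"]:
    im,d=arm.grab_frame(c); h.cv2.imwrite(f"pics/{c}3.png",im[:,:,::-1]); np.save(f"pics/{c}3.npy",d)
    im=h.cv2.imread(f"pics/{c}3.png");P=h.cloud(c,d)
    hsv=h.cv2.cvtColor(im,h.cv2.COLOR_BGR2HSV)
    m=((hsv[...,0]<8)|(hsv[...,0]>172))&(hsv[...,1]>120)&(d>0)&(P[...,2]<.07)&(abs(P[...,0]-.585)<.07)&(abs(P[...,1]+.235)<.07)
    Q=P[m];print(c,len(Q),Q.min(0).round(4),Q.max(0).round(4),h.cv2.minAreaRect((Q[:,:2]*1000).astype(np.float32)))
```

```text
[-1.014  0.39  -0.92  -2.317 -0.819  1.343]
t 12.425 pos [ 0.3829 -0.1658  0.1644] rot [3.1384 1.009  2.8104] q [-1.01  0.39 -0.92 -2.32 -0.82  1.34] F [-0.8 -0.5 -0.6] w 0.08811696040780162
shift units [-0.1  -0.01  3.61]
turn units [ 0.025 -0.023  0.001]
wrist 8458 [ 0.5484 -0.2675  0.0016] [ 0.6228 -0.2014  0.0609] ((586.0725708007812, -236.87831115722656), (55.25752258300781, 63.300559997558594), 71.2894058227539)
scene 345 [ 0.5478 -0.27    0.0024] [ 0.6235 -0.1986  0.0651] ((584.820556640625, -234.86753845214844), (64.13658905029297, 65.97430419921875), 73.88753509521484)
side 482 [ 0.543  -0.2739  0.0051] [ 0.6173 -0.2033  0.065 ] ((583.3377685546875, -237.5643310546875), (61.106529235839844, 63.91573715209961), 70.46338653564453)
```

View pics/wrist3.png

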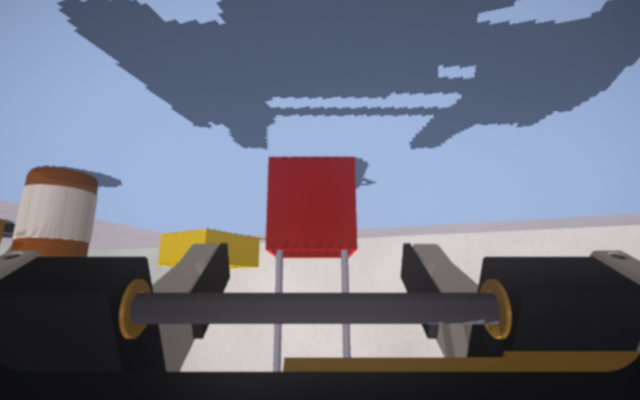

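View pics/side3.png

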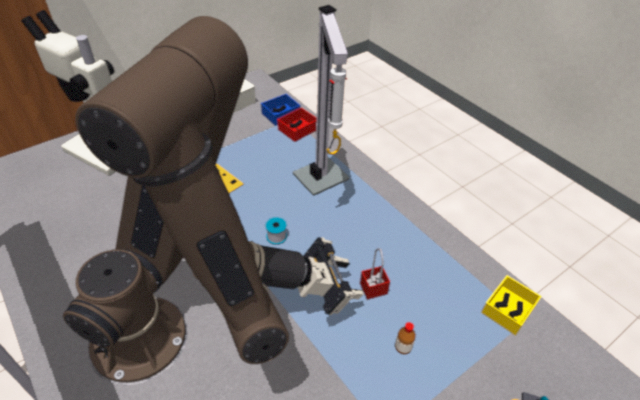

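Run:
```python
from rows import *
import h
for c in ["scene","side"]:
    d=np.load(f"pics/{c}3.npy");P=h.cloud(c,d)
    m=(d>0)&(P[...,2]>.03)&(P[...,2]<.12)&(P[...,0]>.4)&(P[...,0]<.75)&(P[...,1]<-.3)
    Q=P[m]; print(c,len(Q),np.median(Q,0),Q.min(0),Q.max(0))
R=hand(-18.8,58,1); z=R.as_matrix()[:,2]; G=np.array([.584,-.236,.034])
h.go(G-.1593*z,R)
```

```text
scene 1959 [ 0.49227249 -0.7664181   0.08794215] [ 0.40027765 -1.86785801  0.03000417] [ 0.68184943 -0.38501697  0.11989749]
side 432 [ 0.52069941 -0.42062932  0.06987867] [ 0.5046816  -0.71226711  0.03009335] [ 0.68292321 -0.3919655   0.11049353]
t 12.575 pos [ 0.3835 -0.166   0.1655] rot [-3.1386  1.0123  2.8177] q [-1.01  0.39 -0.92 -2.32 -0.82  1.34] F [1.2 1.  0. ] w 0.0875071206419977
shift units [-0.04 -0.07  3.62]
turn units [0.004 0.    0.016]
```

>>> {"name": "carry_out", "arguments": {
  "targets": [
    [[0, 0, 0, 0, 0, 0.8, 1], [0, 0, 0, 0, 0, 0.8, 1], [0, 0, 0, 0, -0.05, 0.8, 1], [0, 0, 0, -0.05, 0, 0.7, 1], [0, 0, 0, 0, 0, 0.5, 1], [0, 0, 0, 0, 0, 0, 1]]
  ]
}}

```text
t: 13.32
eef_pos: [0.4562, -0.1919, 0.1181]
ee_rot: [-3.141, 1.011, 2.814]
force: [-0.3, -0.4, 0.2]
width: 0.0875
```

Run:
```python
from rows import *
import h
R=hand(-18.8,58,1); z=R.as_matrix()[:,2]; G=np.array([.584,-.236,.034])
h.go(G-.1593*z,R)
im,d=arm.grab_frame("wrist"); h.cv2.imwrite("pics/wrist4.png",im[:,:,::-1])
```

```text
t 13.325 pos [ 0.4562 -0.1919  0.1181] rot [-3.1412  1.011   2.8142] q [-0.92  0.58 -0.83 -2.48 -0.88  1.46] F [-0.3 -0.4  0.2] w 0.08753842220696621
shift units [-0.01 -0.02 -0.  ]
turn units [ 0.002 -0.009  0.003]
```

View pics/wrist4.png

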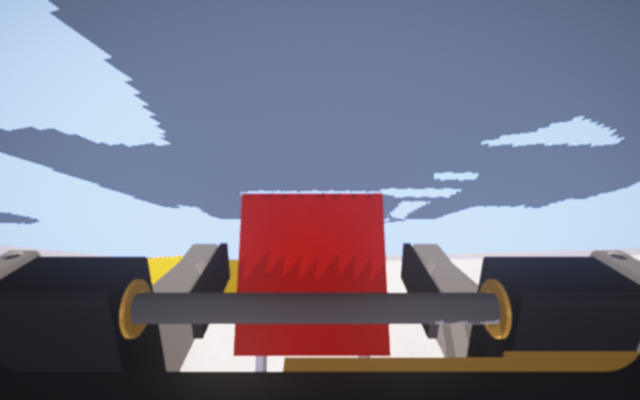

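>>> {"name": "carry_out", "arguments": {
  "targets": [
    [[0, 0, 0, 0, 0, 0, -1], [0, 0, 0, 0, 0, 0, -1], [0, 0, 0, 0, 0, 0, -1], [0, 0, 0, 0, 0, 0, -1], [0, 0, 0, 0, 0, 0, -1], [0, 0, 0, 0, 0, 0, -1]]
  ],
  "squeeze": 40
}}

```text
t: 14.12
eef_pos: [0.4556, -0.1921, 0.1184]
ee_rot: [-3.141, 1.011, 2.813]
force: [-5.7, -1.2, 4.9]
width: 0.056
```

Run:
```python
from rows import *
import h
s=arm.get_state(); print(s["width"],s["force"],s["moment"],s["t"])
R0=Ro.from_euler("xyz",s["ee_rot"]); print("up in tool",R0.inv().apply([0,0,1]), "ax", R0.inv().apply([np.cos(.33),-np.sin(.33),0]))
# plan: lift z+.09 in 7, then to pre-mouth yaw 3 by joint path
P0=np.array(s["eef_pos"])
R=hand(-18.8,58,1);z=R.as_matrix()[:,2]
for dz in (.05,.1,.14):print(dz,[q.round(2) for q in aik(P0+[0,0,dz],R)])
R=hand(3,58,1);z=R.as_matrix()[:,2]
print([q.round(2) for q in aik(np.array([.566,.041,.172])-.1593*z,R)])
```

```text
0.055998709850331195 [-5.66799943 -1.23901312  4.89644529] [ 0.30114998  2.44855319 -0.99366726] 14.125
up in tool [-8.47386221e-01 -1.51616795e-04 -5.30976996e-01] ax [-5.30976778e-01 -7.06325234e-04  8.47386076e-01]
0.05 [array([-0.87,  0.4 , -0.77, -2.38, -0.69,  1.24])]
0.1 [array([-0.78,  0.23, -0.66, -2.19, -0.48,  0.93])]
0.14 [array([-0.64,  0.12, -0.56, -1.93, -0.28,  0.54])]
[array([-0.28,  0.03, -0.72, -2.1 , -0.33,  0.73])]
```

>>> {"name": "carry_out", "arguments": {
  "targets": [
    [[0, 0, 0, -0.1, 0, -0.05, -1], [0, 0, 0, -0.2, 0, -0.15, -1], [0, 0, 0, -0.35, 0, -0.2, -1], [0, 0, 0, -0.4, 0, -0.25, -1], [0, 0, 0, -0.4, 0, -0.25, -1], [0, 0, 0, -0.4, 0, -0.25, -1], [0, 0, 0, -0.4, 0, -0.25, -1], [0, 0, 0, -0.3, 0, -0.2, -1], [0, 0, 0, -0.15, 0, -0.1, -1], [0, 0, 0, 0, 0, 0, -1], [0, 0, 0, 0, 0, 0, -1]]
  ]
}}

```text
t: 15.5
eef_pos: [0.4552, -0.1916, 0.1975]
ee_rot: [3.141, 1.009, 2.812]
force: [0.2, -0.3, -7.7]
width: 0.0561
```

Run:
```python
from rows import *
import h
s=arm.get_state(); print(s["width"],np.round(s["force"],2),np.round(s["moment"],2),s["t"],s["eef_pos"],s["ee_rot"],np.round(s["q"],2))
for c in ["wrist","side"]:
    im,d=arm.grab_frame(c); h.cv2.imwrite(f"pics/{c}5.png",im[:,:,::-1]); np.save(f"pics/{c}5.npy",d)
R0=Ro.from_euler("xyz",s["ee_rot"])
R=hand(3,58,1);z=R.as_matrix()[:,2]
qg=aik(np.array([.574,.041,.176])-.1593*z,R)[0]
r=emit(s["eef_pos"],R0,path(np.array(s["q"]),[(qg,20)]),grip=-1)
for q in path(np.array(s["q"]),[(qg,20)])[::3]:
    t,Rr=fk(p,q,-1); print((t+Rr.apply([0,0,.1593])).round(3),np.degrees(np.arccos(-Rr.as_matrix()[2,2])).round(1))
```

```text
0.056100715306550725 [ 0.24 -0.27 -7.67] [1.76 4.87 0.02] 15.5 [ 0.45520767 -0.19161204  0.19746612] [3.14109912 1.00937202 2.81246226] [-0.83  0.3  -0.71 -2.28 -0.56  1.07]
[[-0.15, 0, -0.05, -0.05, 0.5, -0.15, -1], [-0.1, 0, -0.1, -0.1, 0.5, -0.1, -1], [-0.15, 0.05, -0.05, -0.05, 0.5, -0.15, -1], [-0.15, 0, -0.1, -0.05, 0.5, -0.15, -1], [-0.1, 0, -0.1, -0.05, 0.45, -0.1, -1], [-0.1, 0, -0.05, -0.05, 0.5, -0.15, -1], [-0.15, 0, -0.1, -0.05, 0.45, -0.15, -1], [-0.1, 0, -0.05, -0.05, 0.5, -0.15, -1], [-0.15, 0, -0.1, -0.05, 0.45, -0.15, -1], [-0.1, 0.05, -0.05, -0.05, 0.45, -0.15, -1], [-0.1, 0, -0.1, -0.05, 0.45, -0.15, -1], [-0.1, -0.05, -0.05, -0.05, 0.4, -0.15, -1], [-0.15, 0, -0.05, -0.05, 0.45, -0.15, -1], [-0.1, 0, -0.1, -0.05, 0.4, -0.15, -1], [-0.1, 0, -0.05, -0.05, 0.45, -0.15, -1], [-0.1, 0, -0.1, -0.05, 0.4, -0.2, -1], [-0.1, 0, -0.05, -0.05, 0.4, -0.15, -1], [-0.1, -0.05, -0.1, -0.05, 0.4, -0.15, -1], [-0.1, 0, -0.05, -0.05, 0.4, -0.2, -1], [-0.1, 0, -0.05, -0.05, 0.4, -0.15, -1]]
[ 0.586 -0.22   0.116] 57.7
[ 0.593 -0.174  0.124] 57.5
[ 0.595 -0.13   0.133] 57.3
[ 0.595 -0.087  0.142] 57.3
[ 0.592 -0.046  0.152] 57.3
[ 0.585 -0.007  0.162] 57.5
[0.577 0.029 0.172] 57.9
```

View pics/side5.png

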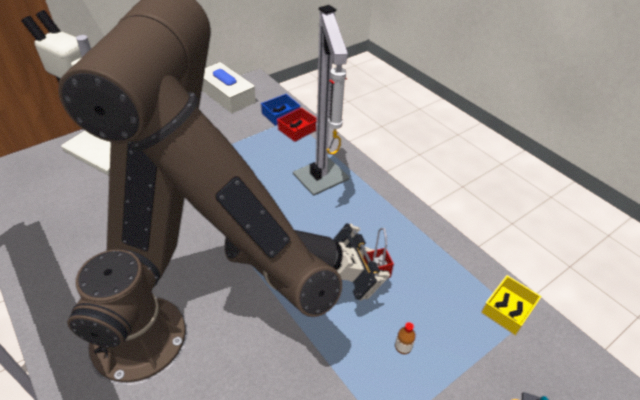

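>>> {"name": "carry_out", "arguments": {
  "targets": [
    [[-0.15, 0, -0.05, -0.05, 0.5, -0.15, -1], [-0.1, 0, -0.1, -0.1, 0.5, -0.1, -1], [-0.15, 0.05, -0.05, -0.05, 0.5, -0.15, -1], [-0.15, 0, -0.1, -0.05, 0.5, -0.15, -1], [-0.1, 0, -0.1, -0.05, 0.45, -0.1, -1], [-0.1, 0, -0.05, -0.05, 0.5, -0.15, -1], [-0.15, 0, -0.1, -0.05, 0.45, -0.15, -1], [-0.1, 0, -0.05, -0.05, 0.5, -0.15, -1], [-0.15, 0, -0.1, -0.05, 0.45, -0.15, -1], [-0.1, 0.05, -0.05, -0.05, 0.45, -0.15, -1], [-0.1, 0, -0.1, -0.05, 0.45, -0.15, -1], [-0.1, -0.05, -0.05, -0.05, 0.4, -0.15, -1], [-0.15, 0, -0.05, -0.05, 0.45, -0.15, -1], [-0.1, 0, -0.1, -0.05, 0.4, -0.15, -1], [-0.1, 0, -0.05, -0.05, 0.45, -0.15, -1], [-0.1, 0, -0.1, -0.05, 0.4, -0.2, -1], [-0.1, 0, -0.05, -0.05, 0.4, -0.15, -1], [-0.1, -0.05, -0.1, -0.05, 0.4, -0.15, -1], [-0.1, 0, -0.05, -0.05, 0.3, -0.2, -1], [-0.1, 0, -0.05, -0.05, 0.1, -0.15, -1]]
  ]
}}

```text
t: 18.1
eef_pos: [0.4395, 0.0247, 0.2611]
ee_rot: [3.139, 1.012, -3.092]
force: [-0.4, 0.1, -8.4]
width: 0.056
```

Run:
```python
from rows import *
import h
R=hand(3,58,1);z=R.as_matrix()[:,2]
h.go(np.array([.574,.041,.176])-.1593*z,R)
for c in ["scene","side"]:
    im,d=arm.grab_frame(c); h.cv2.imwrite(f"pics/{c}6.png",im[:,:,::-1]); np.save(f"pics/{c}6.npy",d)
    for q in ["bail_top","hook_seat","hook_mouth","tin_centre"]: print(c,q,[(np.round(r["point"],1).tolist(),round(r["conf"],2)) for r in arm.landmark_of(c,q)][:2])
s=arm.get_state(); G=s["eef_pos"]+Ro.from_euler("xyz",s["ee_rot"]).apply([0,0,.1593]); print("G",G)
a=h.cv2.imread("pics/scene6.png")[120:270,240:390]; b=h.cv2.imread("pics/side6.png")[80:230,270:420]
h.cv2.imwrite("pics/z6.png",np.hstack([h.cv2.resize(x,(400,400),interpolation=2) for x in (a,b)]))
```

```text
t 18.1 pos [0.4395 0.0247 0.2611] rot [ 3.1391  1.0119 -3.0915] q [-0.25  0.03 -0.68 -2.02 -0.29  0.63] F [-0.4  0.1 -8.4] w 0.055994418204163975
shift units [0.02 0.37 0.02]
turn units [ 0.004 -0.003 -0.009]
scene bail_top [([182.4, 314.5], 0.76), ([235.3, 344.0], 0.44)]
scene hook_seat [([200.7, 305.7], 0.59)]
scene hook_mouth [([191.2, 312.0], 0.47)]
scene tin_centre [([214.9, 315.0], 0.61)]
side bail_top [([152.5, 317.7], 0.64)]
side hook_seat [([151.3, 333.4], 0.43)]
side hook_mouth [([143.2, 327.1], 0.47)]
side tin_centre [([189.3, 314.8], 0.78), ([339.6, 404.2], 0.36)]
G [0.57486061 0.03069648 0.17627766]
```

View pics/z6.png

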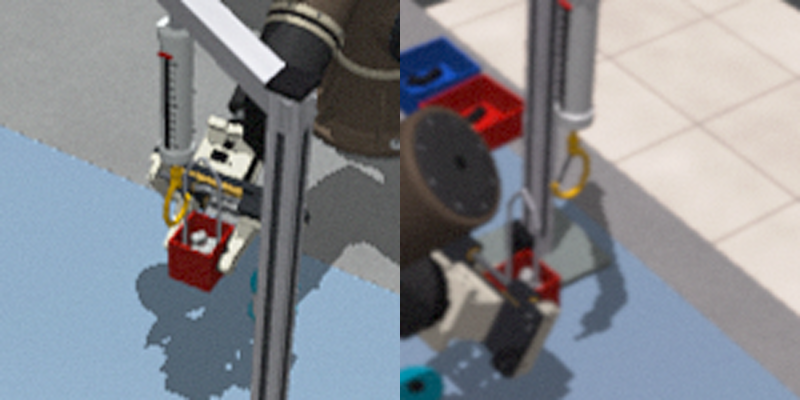

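Run:
```python
from rows import *
import h
for c in ["scene","side"]:
    d=np.load(f"pics/{c}6.npy");P=h.cloud(c,d); im=h.cv2.imread(f"pics/{c}6.png"); hsv=h.cv2.cvtColor(im,40)
    b=(d>0)&(abs(P[...,0]-.577)<.02)&(abs(P[...,1]-.031)<.04)&(P[...,2]>.25)&(P[...,2]<.34)
    B=P[b]; print(c,"bail",len(B)); 
    for lo in np.arange(.26,.33,.01):
        s=B[(B[:,2]>=lo)&(B[:,2]<lo+.01)]
        if len(s): print(" ",lo.round(2),len(s),s.mean(0).round(4),s[:,:2].min(0).round(3),s[:,:2].max(0).round(3),s[:,2].max().round(4))
    k=(d>0)&(abs(P[...,0]-.646)<.035)&(abs(P[...,1]-.041)<.02)&(P[...,2]>.26)&(P[...,2]<.345)
    Q=P[k]; print(" hook",len(Q),Q.min(0).round(4),Q.max(0).round(4)); 
    for lo in np.arange(.26,.35,.01):
        s=Q[(Q[:,2]>=lo)&(Q[:,2]<lo+.01)]
        if len(s): print("   ",lo.round(2),len(s),s.mean(0).round(4),s[:,:2].min(0).round(3),s[:,:2].max(0).round(3))
```

```text
scene bail 66
  0.26 12 [0.5758 0.0344 0.2649] [0.572 0.011] [0.579 0.058] 0.2696
  0.27 10 [0.5753 0.0338 0.2756] [0.571 0.01 ] [0.579 0.058] 0.2797
  0.28 8 [0.5752 0.034  0.2851] [0.571 0.01 ] [0.581 0.057] 0.2891
  0.29 9 [0.5767 0.0352 0.2953] [0.575 0.013] [0.582 0.055] 0.2995
  0.3 13 [0.5758 0.0355 0.3043] [0.571 0.016] [0.58  0.057] 0.3099
  0.31 11 [0.5767 0.0349 0.3145] [0.573 0.024] [0.58  0.043] 0.3189
 hook 99 [0.6201 0.0332 0.273 ] [0.6669 0.047  0.3449]
    0.27 10 [0.638  0.0416 0.2773] [0.63  0.037] [0.645 0.045]
    0.28 21 [0.6377 0.042  0.2847] [0.621 0.037] [0.66  0.045]
    0.29 11 [0.6444 0.0418 0.2964] [0.62  0.037] [0.664 0.045]
    0.3 13 [0.6507 0.0405 0.3042] [0.621 0.035] [0.664 0.044]
    0.31 9 [0.6483 0.0418 0.315 ] [0.633 0.04 ] [0.663 0.043]
    0.32 14 [0.6556 0.0417 0.3256] [0.637 0.039] [0.667 0.045]
    0.33 16 [0.6459 0.0416 0.3342] [0.637 0.033] [0.654 0.047]
    0.34 5 [0.6457 0.0436 0.3441] [0.641 0.038] [0.648 0.047]
side bail 78
  0.26 7 [0.5749 0.0266 0.2651] [0.573 0.005] [0.577 0.054] 0.2675
  0.27 14 [0.5758 0.0272 0.275 ] [0.572 0.007
[... 215 characters left out ...]
] 0.3092
  0.31 13 [0.5753 0.0283 0.3149] [0.573 0.02 ] [0.579 0.036] 0.3194
  0.32 1 [0.5736 0.0313 0.3213] [0.574 0.031] [0.574 0.031] 0.3213
 hook 116 [0.618  0.0319 0.2738] [0.6649 0.0444 0.3449]
    0.27 11 [0.6421 0.0386 0.2783] [0.633 0.036] [0.653 0.044]
    0.28 21 [0.6378 0.0378 0.2847] [0.62  0.034] [0.657 0.043]
    0.29 17 [0.643  0.038  0.2951] [0.62  0.034] [0.662 0.043]
    0.3 17 [0.6446 0.0387 0.3041] [0.618 0.035] [0.665 0.042]
    0.31 16 [0.6461 0.038  0.3163] [0.631 0.034] [0.662 0.043]
    0.32 8 [0.6487 0.0379 0.3248] [0.635 0.035] [0.659 0.041]
    0.33 18 [0.6441 0.037  0.3342] [0.638 0.032] [0.654 0.044]
    0.34 8 [0.6403 0.0368 0.3431] [0.637 0.034] [0.647 0.042]
```

>>> {"name": "carry_out", "arguments": {
  "targets": [
    [[0, 0, 0, 0, 0.1, 0, -1], [0, 0, 0, 0, 0.15, 0, -1], [0, 0, 0, -0.05, 0, 0.1, -1], [0, 0, 0, -0.15, 0, 0.25, -1], [0, 0, 0, -0.2, 0, 0.3, -1], [0, 0, 0, -0.2, 0, 0.3, -1], [0, 0, 0, -0.15, 0, 0.25, -1], [0, 0, 0, -0.1, 0, 0.15, -1], [0, 0, 0, 0, 0, 0, -1], [0, 0, 0, 0, 0, 0, -1]]
  ]
}}

```text
t: 19.85
eef_pos: [0.4793, 0.0323, 0.261]
ee_rot: [3.14, 1.012, -3.092]
force: [0.5, 0.7, -7.8]
width: 0.0558
```

```bash
cat > look.py <<'E'
from rows import *
import h,sys
def look(n,est=None):
    s=arm.get_state(); Rr=Ro.from_euler("xyz",s["ee_rot"]); G=s["eef_pos"]+Rr.apply([0,0,.1593])
    est=G+np.array([.0015,.001,.1405]) if est is None else est
    print("t",s["t"],"G",G.round(4),"bail est",est.round(4),"F",np.round(s["force"],2),"M",np.round(s["moment"],2),"w",round(s["width"],4),"rot",np.round(s["ee_rot"],3),"q",np.round(s["q"],2))
    outs=[]
    for c,(r0,c0) in [("scene",(130,260)),("side",(90,280))]:
        im,d=arm.grab_frame(c); im=im[:,:,::-1].copy(); h.cv2.imwrite(f"pics/{c}{n}.png",im); np.save(f"pics/{c}{n}.npy",d)
        outs.append(h.cv2.resize(im[r0:r0+110,c0:c0+110],(400,400),interpolation=2))
    h.cv2.imwrite(f"pics/z{n}.png",np.hstack(outs))
if __name__=="__main__": look(sys.argv[1])
E
python3 look.py 7
```

```text
t 19.85 G [0.6141 0.0392 0.1765] bail est [0.6156 0.0402 0.317 ] F [ 0.47  0.73 -7.84] M [-0.27  5.17  0.02] w 0.0558 rot [ 3.14   1.012 -3.092] q [-0.23  0.09 -0.62 -2.09 -0.28  0.69]
```

View pics/z7.png

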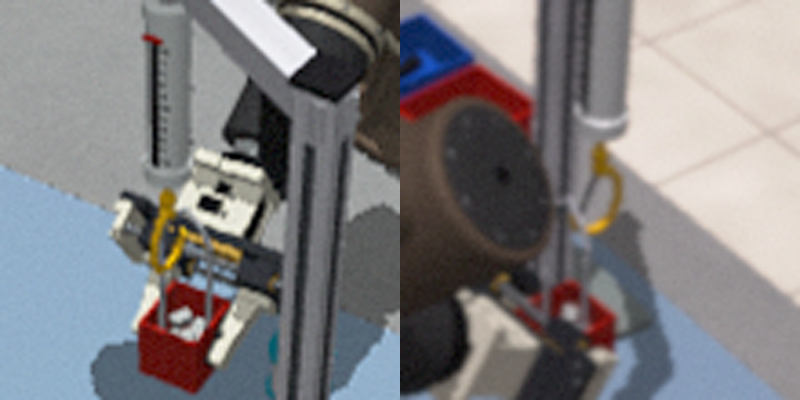

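>>> {"name": "carry_out", "arguments": {
  "targets": [
    [[0, 0, 0, -0.05, 0, 0.1, -1], [0, 0, 0, -0.1, 0, 0.15, -1], [0, 0, 0, -0.1, 0, 0.15, -1], [0, 0, 0, -0.1, 0, 0.15, -1], [0, 0, 0, -0.1, 0, 0.15, -1], [0, 0, 0, -0.1, 0.05, 0.15, -1], [0, 0, 0, -0.05, 0, 0.1, -1], [0, 0, 0, 0, 0, 0.05, -1], [0, 0, 0, 0, 0, 0, -1], [0, 0, 0, 0, 0, 0, -1]]
  ]
}}

```text
t: 21.2
eef_pos: [0.5083, 0.0351, 0.2604]
ee_rot: [3.14, 1.011, -3.092]
force: [-1.4, 1.1, -9.6]
width: 0.0559
```

```bash
python3 look.py 8
```

```text
t 21.2 G [0.6432 0.042  0.1759] bail est [0.6447 0.043  0.3164] F [-1.37  1.09 -9.64] M [-0.16  5.62  0.44] w 0.0559 rot [ 3.14   1.011 -3.092] q [-0.22  0.14 -0.58 -2.11 -0.27  0.7 ]
```

View pics/z8.png

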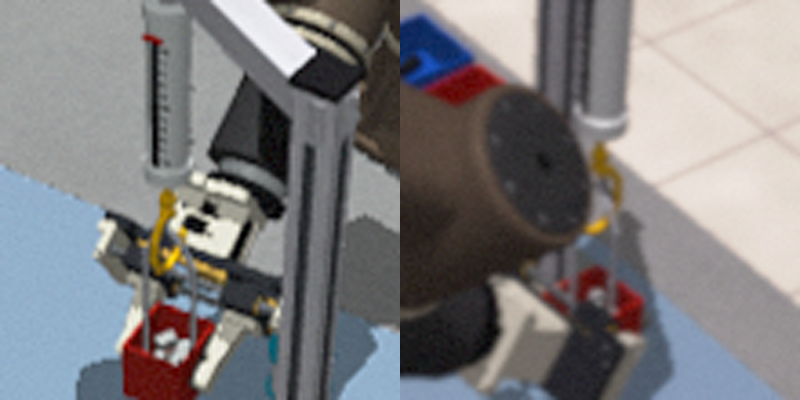

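>>> {"name": "carry_out", "arguments": {
  "targets": [
    [[0, 0, 0, 0.1, -0.05, 0.05, -1], [0, 0, 0, 0.15, 0, 0.1, -1], [0, 0, 0, 0.15, 0, 0.1, -1], [0, 0, 0, 0.15, 0, 0.1, -1], [0, 0, 0, 0.15, 0, 0.1, -1], [0, 0, 0, 0.15, 0, 0.1, -1], [0, 0, 0, 0.15, 0, 0.1, -1], [0, 0, 0, 0.1, 0, 0.05, -1], [0, 0, 0, 0, 0, 0, -1], [0, 0, 0, 0, 0, 0, -1]]
  ]
}}

```text
t: 22.55
eef_pos: [0.5091, 0.0336, 0.2282]
ee_rot: [3.14, 1.012, -3.093]
force: [-0.3, -0.6, -8.1]
width: 0.0559
```

```bash
python3 look.py 9
```

```text
t 22.55 G [0.644  0.0405 0.1438] bail est [0.6455 0.0415 0.2843] F [-0.26 -0.61 -8.06] M [-0.32  5.03 -0.44] w 0.0559 rot [ 3.14   1.012 -3.093] q [-0.32  0.23 -0.67 -2.33 -0.44  1.01]
```

View pics/z9.png

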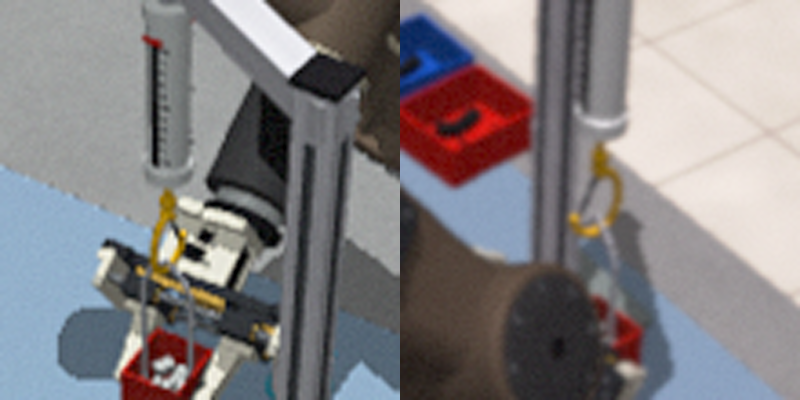

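>>> {"name": "carry_out", "arguments": {
  "targets": [
    [[0, 0, 0, 0.05, 0, 0.05, -1], [0, 0, 0, 0.1, 0, 0.05, -1], [0, 0, 0, 0.1, 0, 0.05, -1], [0, 0, 0, 0.1, 0, 0.1, -1], [0, 0, 0, 0.1, 0, 0.05, -1], [0, 0, 0, 0.1, 0, 0.05, -1], [0, 0, 0, 0.1, 0, 0.1, -1], [0, 0, 0, 0.05, 0, 0, -1], [0, 0, 0, 0, 0, 0, -1]]
  ]
}}

```text
t: 23.78
eef_pos: [0.5093, 0.0337, 0.2072]
ee_rot: [3.139, 1.012, -3.093]
force: [-1.9, -2.6, -5.1]
width: 0.0557
```

```bash
python3 look.py 10
```

```text
t 23.775 G [0.6442 0.0406 0.1227] bail est [0.6457 0.0416 0.2632] F [-1.95 -2.63 -5.05] M [-0.29  4.33 -0.62] w 0.0557 rot [ 3.139  1.012 -3.093] q [-0.36  0.29 -0.72 -2.42 -0.54  1.15]
```

View pics/z10.png

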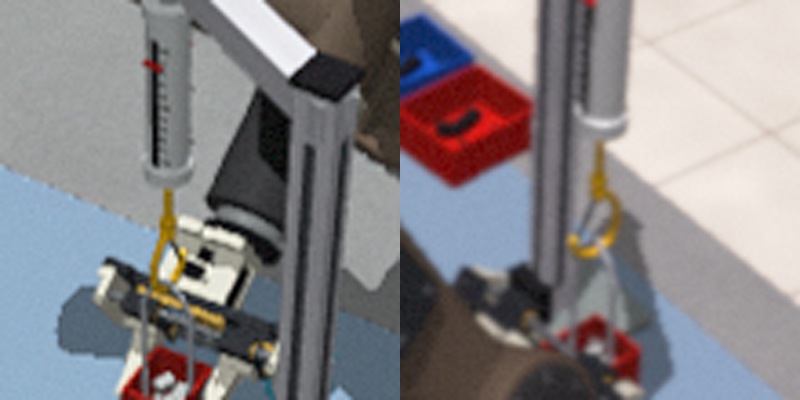

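>>> {"name": "carry_out", "arguments": {
  "targets": [
    [[0, 0, 0, 0.05, -0.05, -0.05, -1], [0, 0, 0, 0, 0, -0.05, -1], [0, 0, 0, 0, 0, 0, -1], [0, 0, 0, 0, 0, 0, -1]]
  ]
}}

```text
t: 24.38
eef_pos: [0.5064, 0.0325, 0.2075]
ee_rot: [3.14, 1.012, -3.092]
force: [0.3, -0.3, -4.6]
width: 0.0557
```

```bash
python3 look.py 11
```

```text
t 24.375 G [0.6412 0.0394 0.123 ] bail est [0.6427 0.0404 0.2635] F [ 0.31 -0.35 -4.63] M [-0.21  4.43 -0.34] w 0.0557 rot [ 3.14   1.012 -3.092] q [-0.36  0.29 -0.73 -2.41 -0.54  1.14]
```

>>> {"name": "carry_out", "arguments": {
  "targets": [
    [[0, 0, 0, 0.05, 0, 0.05, -1], [0, 0, 0, 0.1, 0, 0.05, -1], [0, 0, 0, 0.1, 0, 0.05, -1], [0, 0, 0, 0.1, 0, 0.1, -1], [0, 0, 0, 0.1, 0, 0.05, -1], [0, 0, 0, 0.1, 0, 0.05, -1], [0, 0, 0, 0.1, 0, 0.1, -1], [0, 0, 0, 0.1, 0, 0.05, -1], [0, 0, 0, 0.1, 0, 0.05, -1], [0, 0, 0, 0.1, 0, 0.1, -1], [0, 0, 0, 0.05, 0, 0, -1], [0, 0, 0, 0, 0, 0, -1], [0, 0, 0, 0, 0, 0, -1]]
  ]
}}

```text
t: 26.1
eef_pos: [0.5073, 0.0324, 0.1779]
ee_rot: [3.14, 1.013, -3.092]
force: [-2.5, 0.5, -1.0]
width: 0.0557
```

```bash
python3 look.py 12
```

```text
t 26.1 G [0.6422 0.0394 0.0936] bail est [0.6437 0.0404 0.2341] F [-2.5   0.48 -0.97] M [-0.13  3.38  0.2 ] w 0.0557 rot [ 3.14   1.013 -3.092] q [-0.4   0.39 -0.78 -2.5  -0.67  1.29]
```

View pics/z12.png

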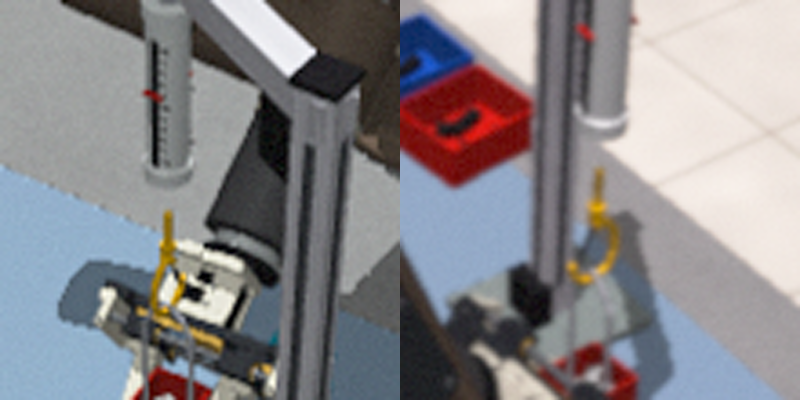

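>>> {"name": "carry_out", "arguments": {
  "targets": [
    [[0, 0, 0, 0.05, 0, -0.05, -1], [0, 0, 0, 0.05, 0, 0, -1], [0, 0, 0, 0.05, 0, 0.05, -1], [0, 0, 0, 0.05, 0, 0, -1], [0, 0, 0, 0, 0, 0, -1], [0, 0, 0, 0, 0, 0, -1]]
  ]
}}

```text
t: 26.95
eef_pos: [0.505, 0.0322, 0.1737]
ee_rot: [3.14, 1.013, -3.092]
force: [3.5, 3.2, -1.8]
width: 0.0556
```

```bash
python3 look.py 13
python3 - <<'E'
import time
from rows import *
for i in range(4):
    arm.grab_frame("side"); s=arm.get_state(); print(np.round(s["force"],2),np.round(s["moment"],2))
E
```

```text
t 26.95 G [0.64   0.039  0.0894] bail est [0.6415 0.04   0.2299] F [ 3.49  3.16 -1.79] M [0.01 2.91 0.6 ] w 0.0556 rot [ 3.14   1.013 -3.092] q [-0.41  0.4  -0.8  -2.51 -0.69  1.31]
[ 4.74  2.33 -2.57] [-0.06  2.9   0.7 ]
[ 4.71  2.43 -1.32] [0.01 2.93 0.68]
[ 3.99  3.11 -1.85] [-0.06  2.92  0.62]
[ 4.22  2.06 -1.02] [-0.01  2.89  0.65]
```

>>> {"name": "carry_out", "arguments": {
  "targets": [
    [[0, 0, 0, -0.01, 0.03, 0.05, -1], [0, 0, 0, 0, 0, 0, -1], [0, 0, 0, 0, 0, 0, -1]]
  ]
}}

```text
t: 27.62
eef_pos: [0.5055, 0.0328, 0.173]
ee_rot: [3.139, 1.012, -3.094]
force: [-0.6, -4.0, -1.7]
width: 0.0559
```

```bash
cat > fm.py <<'E'
from rows import *
F=[];M=[]
for i in range(6):
    arm.grab_frame("side"); s=arm.get_state(); F.append(s["force"]);M.append(s["moment"])
G=s["eef_pos"]+Ro.from_euler("xyz",s["ee_rot"]).apply([0,0,.1593])
print(s["t"],"F",np.mean(F,0).round(2),"M",np.mean(M,0).round(2),"G",G.round(4),"rot",s["ee_rot"].round(4))
E
python3 fm.py
```

```text
27.925 F [-1.07 -5.26 -1.38] M [-0.4   3.19 -1.52] G [0.6404 0.0398 0.0885] rot [ 3.1393  1.0119 -3.0936]
```

>>> {"name": "carry_out", "arguments": {
  "targets": [
    [[0, 0, 0, 0.04, -0.02, 0, -1], [0, 0, 0, 0.04, 0, 0.03, -1], [0, 0, 0, 0, 0, 0, -1]]
  ]
}}

```text
t: 28.3
eef_pos: [0.5053, 0.0326, 0.1708]
ee_rot: [3.14, 1.012, -3.093]
force: [2.2, -2.8, -0.1]
width: 0.0558
```

```bash
python3 fm.py
```

```text
28.6 F [ 2.13 -2.78 -1.41] M [-0.27  2.9  -0.9 ] G [0.6401 0.0395 0.0865] rot [ 3.1399  1.0122 -3.0923]
```

>>> {"name": "carry_out", "arguments": {
  "targets": [
    [[0, 0, 0, 0.05, -0.01, 0.05, -1], [0, 0, 0, 0.07, 0, 0.05, -1], [0, 0, 0, 0.07, 0, 0.05, -1], [0, 0, 0, 0, 0, 0, -1], [0, 0, 0, 0, 0, 0, -1]]
  ]
}}

```text
t: 29.22
eef_pos: [0.5055, 0.0325, 0.1647]
ee_rot: [3.14, 1.011, -3.092]
force: [-1.4, -2.3, -1.2]
width: 0.0558
```

```bash
python3 fm.py; python3 look.py 14
```

```text
29.525 F [-1.76 -2.42 -0.41] M [-0.24  2.91 -0.68] G [0.6405 0.0395 0.0804] rot [ 3.1399  1.0119 -3.092 ]
t 29.525 G [0.6405 0.0395 0.0804] bail est [0.642  0.0405 0.2209] F [-2.3  -1.67 -0.23] M [-0.24  2.91 -0.61] w 0.0563 rot [ 3.14   1.012 -3.092] q [-0.41  0.43 -0.81 -2.53 -0.73  1.35]
```

View pics/z14.png

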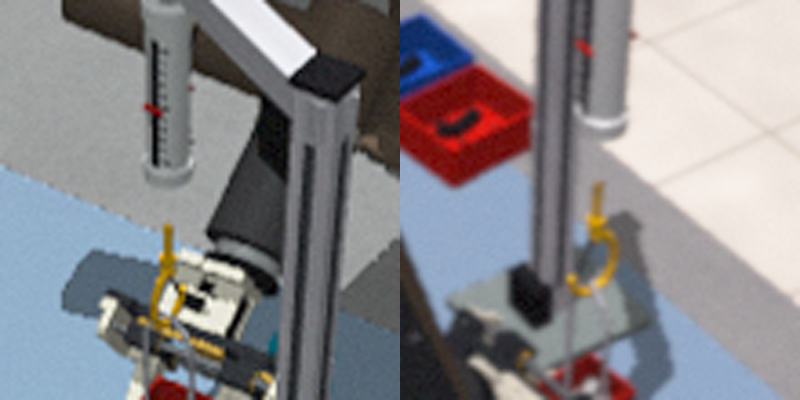

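>>> {"name": "carry_out", "arguments": {
  "targets": [
    [[0, 0, 0, 0.05, -0.01, 0.01, -1], [0, 0, 0, 0.05, 0, 0.02, -1], [0, 0, 0, 0, 0, 0, -1], [0, 0, 0, 0, 0, 0, -1]]
  ]
}}

```text
t: 30.12
eef_pos: [0.5052, 0.0322, 0.1624]
ee_rot: [3.14, 1.012, -3.092]
force: [3.3, 1.3, -0.1]
width: 0.0559
```

```bash
python3 fm.py
```

```text
30.425 F [ 2.86  2.06 -0.03] M [0.02 2.59 0.61] G [0.6401 0.0391 0.078 ] rot [ 3.1401  1.0122 -3.0918]
```

>>> {"name": "carry_out", "arguments": {
  "targets": [
    [[0, 0, 0, -0.01, 0.01, 0.01, -1], [0, 0, 0, 0, 0, 0, -1], [0, 0, 0, 0, 0, 0, -1]]
  ],
  "squeeze": 12
}}

```text
t: 30.8
eef_pos: [0.5052, 0.0324, 0.1624]
ee_rot: [3.14, 1.012, -3.093]
force: [-0.7, -0.1, 0.8]
width: 0.0558
```

```bash
python3 fm.py
```

```text
31.1 F [-0.61 -0.3  -0.44] M [-0.15  2.75 -0.11] G [0.6402 0.0393 0.0779] rot [ 3.1396  1.0117 -3.0927]
```

Side forces are nearly gone; now ease off the grip and open gently.

>>> {"name": "carry_out", "arguments": {
  "targets": [
    [[0, 0, 0, 0, 0, 0, -1], [0, 0, 0, 0, 0, 0, -1], [0, 0, 0, 0, 0, 0, -1], [0, 0, 0, 0, 0, 0, 0.28], [0, 0, 0, 0, 0, 0, 0.3], [0, 0, 0, 0, 0, 0, 0.33], [0, 0, 0, 0, 0, 0, 0.37], [0, 0, 0, 0, 0, 0, 0.45], [0, 0, 0, 0, 0, 0, 0.6], [0, 0, 0, 0, 0, 0, 0.8], [0, 0, 0, 0, 0, 0, 1], [0, 0, 0, 0, 0, 0, 1], [0, 0, 0, 0, 0, 0, 1]]
  ],
  "squeeze": 3
}}

```text
t: 32.72
eef_pos: [0.5054, 0.0324, 0.1624]
ee_rot: [3.14, 1.012, -3.092]
force: [-0.1, -0.3, 0.4]
width: 0.0874
```

```bash
python3 fm.py; python3 look.py 15
python3 - <<'E'
from rows import *
import h
im,d=arm.grab_frame("wrist"); h.cv2.imwrite("pics/wrist15.png",im[:,:,::-1])
E
```

```text
33.025 F [-0.17  0.19 -0.13] M [-0.13  2.72 -0.  ] G [0.6403 0.0394 0.078 ] rot [ 3.1398  1.0119 -3.0923]
t 33.025 G [0.6403 0.0394 0.078 ] bail est [0.6418 0.0404 0.2185] F [-0.11  0.5   0.11] M [-0.12  2.69 -0.01] w 0.0876 rot [ 3.14   1.012 -3.092] q [-0.42  0.44 -0.81 -2.54 -0.74  1.36]
```

View pics/z15.png

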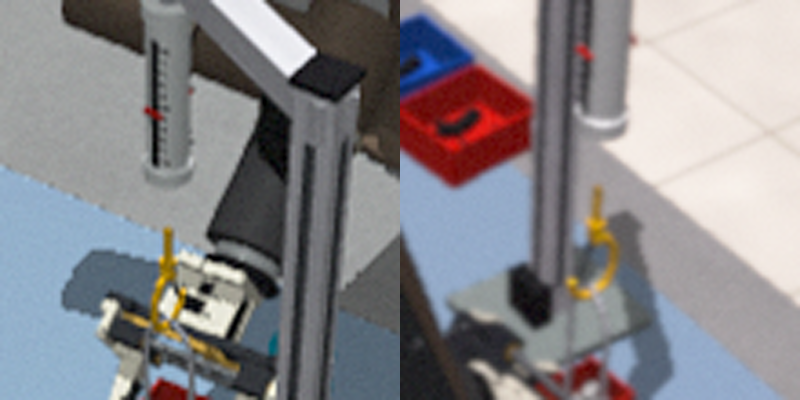

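View pics/wrist15.png

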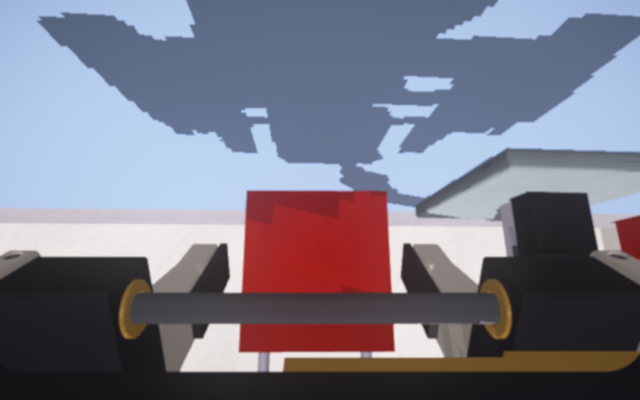

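Run:
```python
from rows import *
s=arm.get_state(); R=Ro.from_euler("xyz",s["ee_rot"]); z=R.as_matrix()[:,2]
for b in (.03,.06,.09,.12): print([q.round(2) for q in aik(np.array(s["eef_pos"])-b*z,R)])
```

```text
[array([-0.44,  0.37, -0.84, -2.48, -0.71,  1.31])]
[array([-0.45,  0.29, -0.86, -2.41, -0.66,  1.24])]
[array([-0.45,  0.2 , -0.86, -2.33, -0.6 ,  1.14])]
[array([-0.43,  0.1 , -0.85, -2.22, -0.52,  0.99])]
```

>>> {"name": "carry_out", "arguments": {
  "targets": [
    [[0, 0, 0, 0, 0, -0.2, 1], [0, 0, 0, 0, 0, -0.4, 1], [0, 0, 0, 0, 0, -0.6, 1], [0, 0, 0, 0, 0, -0.7, 1], [0, 0, 0, 0, 0, -0.7, 1], [0, 0, 0, 0, 0, -0.7, 1], [0, 0, 0, 0, 0, -0.7, 1], [0, 0, 0, 0, 0, -0.4, 1], [0, 0, 0, 0, 0, 0, 1], [0, 0, 0, 0, 0, 0, 1], [0, 0, 0, 0, 0, 0, 1], [0, 0, 0, 0, 0, 0, 1], [0, 0, 0, 0, 0, 0, 1]]
  ]
}}

```text
t: 34.8
eef_pos: [0.4123, 0.0276, 0.2204]
ee_rot: [3.139, 1.011, -3.093]
force: [0.7, -0.8, -0.4]
width: 0.0875
```

```bash
python3 look.py 16
python3 - <<'E'
from rows import *
import h
def blob(c):
    im,d=arm.grab_frame(c); P=h.cloud(c,d); hsv=h.cv2.cvtColor(im[:,:,::-1].copy(),40)
    m=((hsv[...,0]<8)|(hsv[...,0]>172))&(hsv[...,1]>120)&(d>0)&(abs(P[...,0]-.64)<.08)&(abs(P[...,1]-.04)<.08)&(P[...,2]<.16)
    Q=P[m]; return im,Q
import time
for i in range(8):
    for c in ("wrist",):
        im,Q=blob(c); print(arm.get_state()["t"],c,len(Q),Q.mean(0).round(4),Q.min(0).round(3),Q.max(0).round(3),h.cv2.minAreaRect((Q[:,:2]*1000).astype(np.float32))[2])
h.cv2.imwrite("pics/wrist16.png",im[:,:,::-1])
im,Q=blob("scene");print("scene",Q.mean(0).round(4),Q.min(0).round(3),Q.max(0).round(3))
E
```

```text
t 34.8 G [0.5471 0.0346 0.1359] bail est [0.5486 0.0356 0.2764] F [ 0.68 -0.83 -0.39] M [-0.06  2.71 -0.05] w 0.0875 rot [ 3.139  1.011 -3.093] q [-0.44  0.13 -0.85 -2.26 -0.55  1.04]
34.95 wrist 7318 [0.6178 0.0383 0.0768] [0.611 0.011 0.043] [0.676 0.066 0.105] 0.6994636058807373
35.0 wrist 7326 [0.6177 0.0383 0.0768] [0.611 0.011 0.043] [0.674 0.066 0.106] 0.8484280109405518
35.05 wrist 7339 [0.6177 0.0383 0.0768] [0.61  0.011 0.044] [0.674 0.066 0.105] 0.5387324690818787
35.1 wrist 7329 [0.6178 0.0383 0.0769] [0.61  0.011 0.044] [0.676 0.066 0.105] 1.6530561447143555
35.15 wrist 7330 [0.6178 0.0382 0.0768] [0.611 0.011 0.043] [0.675 0.066 0.105] 1.5574184656143188
35.2 wrist 7324 [0.6177 0.0382 0.0767] [0.611 0.011 0.043] [0.675 0.067 0.105] 1.2561784982681274
35.25 wrist 7317 [0.6178 0.0382 0.0767] [0.611 0.011 0.044] [0.675 0.066 0.105] 1.0893510580062866
35.3 wrist 7325 [0.6178 0.0382 0.0767] [0.61  0.011 0.044] [0.675 0.066 0.105] 1.9842262268066406
scene [0.6503 0.0447 0.0832] [0.608 0.012 0.046] [0.676 0.072 0.126]
```

View pics/z16.png

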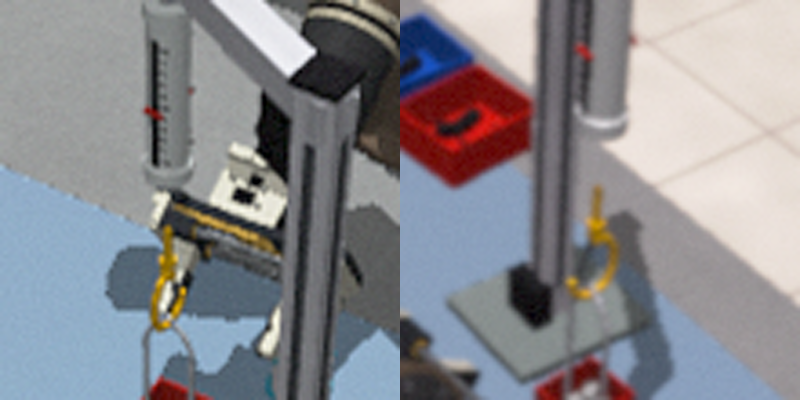

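View pics/wrist16.png

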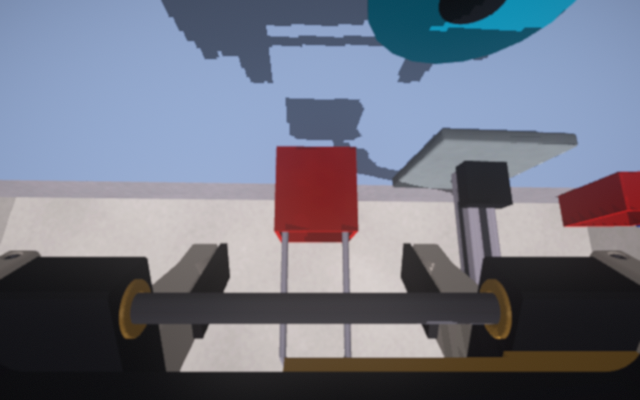

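View pics/scene16.png

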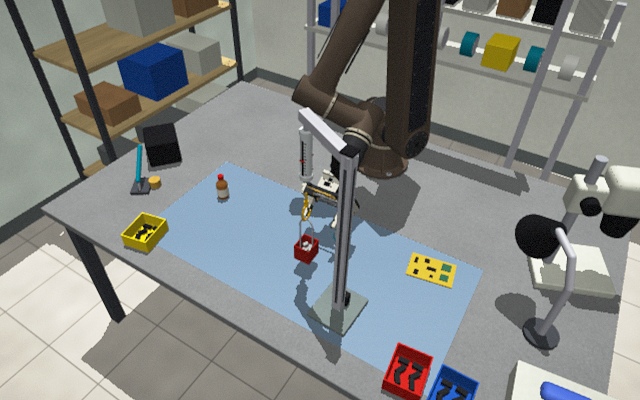

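Run:
```python
from h import *
b=cv2.imread("pics/side16.png")[135:180,325:355]; a=cv2.imread("pics/scene16.png")[185:240,285:330]
cv2.imwrite("pics/c16.png",np.hstack([cv2.resize(b,(400,600),interpolation=2),cv2.resize(a,(400,600),interpolation=2)]))
```

```text
(no output)
```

View pics/c16.png

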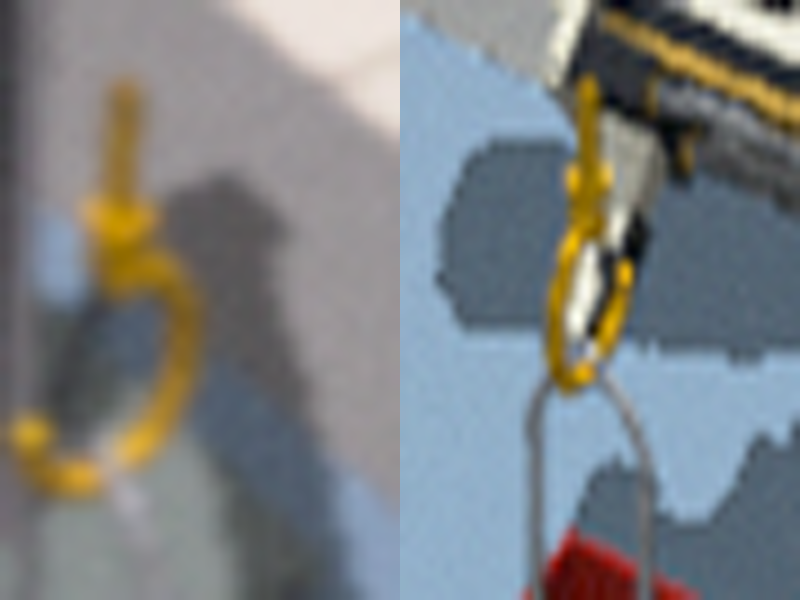

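```bash
python3 -c "
from station import arm
print(arm.job_done(), arm.get_state()['t'])"
```

```text
the job is handed in; nothing more can be done
the job is handed in; nothing more can be done
```

The tin is hanging in the scale's hook and the job is handed in at about 35 s of the 64 s allowed. `job_done` gives no verdict, so whether it passed isn't confirmed.

- **What I did:** I gripped the tin across its y sides and lifted it. I turned it to face the hook, pushed the bail in past the catch, and lowered it in steps, easing off the side forces. Once the wrist force read about zero I loosened the grip, opened it gently and backed the hand away.
- **Hand tilt:** I held the tin at 58°, not the suggested 33 to 45°. The arm's joint limits left almost no reachable poses in that range at these positions, and 58° kept the hand further from the scale.
- **Weight and dip:** The tin weighs about 8.2 N (0.83 kg) and the hook dipped about 65 mm. Both are estimates from the force reading and the arm position.
- **Hanging still:** Eight pictures over 0.35 s, more than a second after release, showed the tin steady to about 0.1 mm. It looked upright, with the bail in the bowl and the fingers about 45 mm clear. I did not measure the tilt angle.
- **Catch:** It looks shut in the side view. In the last close-up it is only a faint line, and I had no direct angle reading.
- **Bystanders:** The flux bottle and the board look unmoved in the scene picture. The reel shows standing in the last wrist picture, but I did not measure whether it had shifted.

**Off plan:** The first try at the grasp ran into a joint limit short of the tin, touching nothing. Side forces of up to about 5 N showed up while lowering and were removed before I let go.

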